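# Fetch the sample jar from behind the reagent bottles and put it on the balance

## Task

The small amber sample jar with the yellow lid stands at the closed end of the white rack, behind two tall reagent bottles. Clear both bottles onto the metal tray first, then stand the jar in the middle of the balance's round pan, and after that return each bottle to the very spot in the rack that it came from. Keep everything upright, set things down gently rather than dropping them, and leave the beaker, flask, petri dish and rubber bulb where they are.

Things in the scene. Friction and masses are not known exactly. Their poses are not given: they have to be found in the camera images.
- sample_mid (a point): squat round sample jar, amber glass with a yellow lid of the same diameter. Diameter 44 mm, height 50 mm, loose, about 90 g. This point is its centre, 25 mm above its underside. At the start it stands at the far, closed end of the rack, 62 mm along the rack's +x from the rack's origin, about 11 mm from the bottle in the middle position.
- blue_bottle_mid (a point): reagent bottle, clear glass, blue screw cap, white paper band; 135 mm tall, about 250 g, loose. Body diameter 58 mm up to a height of 83 mm, shoulder narrowing to a 32 mm neck at 100 mm; cap diameter 38 mm, from 104 mm to the top. This point: on its axis, half-way up, 67.5 mm above its underside (mid-cap is 52 mm above it). Starts in the front or middle position of the rack
- red_bottle_mid (a point): reagent bottle, white plastic, red screw cap, white paper band; 135 mm tall, about 250 g, loose. Body diameter 58 mm up to a height of 83 mm, shoulder narrowing to a 32 mm neck at 100 mm; cap diameter 38 mm, from 104 mm to the top. This point: on its axis, half-way up, 67.5 mm above its underside (mid-cap is 52 mm above it). Starts in the front or middle position of the rack
- rack: white plastic lane fixed to the bench, open at the top and the front (-x) end. 240 mm (x) by 84 (y) by 45 high; floor 6 mm thick, 5 mm walls at both sides and the far (+x) end; 74 mm wide inside. Origin: centre of its underside; x along the lane to the closed end, z up. In file on its centre line stand a bottle near x = -70 mm, the other near 0, the jar at +62 mm, 31 mm off the end wall
- tray: shallow metal tray fixed to the bench, empty at the start. 220 mm (x) by 150 mm (y); floor 3 mm thick, rim 12 mm high and 4 mm thick. Origin: centre of its underside; x along its long side, z up.
- pan (a point): centre of the top face of the balance's round steel pan, 100 mm in diameter, 50 mm above the bench; z up. The grey balance is fixed, 200 mm by 150 mm by 40 mm high; its x axis (also this point's) runs along the long side, away from the display; the pan's centre lies 25 mm along x from the middle of the balance.
- beaker: bystander: greenish glass beaker, diameter 68 mm, height 90 mm, loose. Origin: centre of its underside.
- flask: bystander: amber conical flask, base diameter 72 mm, height 105 mm, loose. Origin: centre of its underside.
- bulb: bystander: dark red rubber pipette bulb, diameter 58 mm, height 66 mm, loose. Origin: centre of its underside.
- dish: bystander: white closed petri dish, diameter 92 mm, height 18 mm, loose. Origin: centre of its underside.

How it is judged:
By the outcome, as a careful person would: the job done as asked, in the order asked, and still so for the second after the job is handed in, with the robot touching nothing.
It also fails if it takes over 131 s, if anything falls off the work surface, if the arm or the gripper's body presses on something with over 40 N, if the wrist force passes 120 N, or if a joint passes its speed limit or range.

## Robot

A 6-joint arm with a two-finger parallel gripper is mounted at the origin on the work surface. World frame = base frame: x ahead of the robot, y to its left, z up, the work surface at z = 0. Lengths are in m, angles in rad, forces in N, time in s.
With the tool pointing down it reaches from about 0.225 to 0.875 m from the base axis. Payload 3.4 kg.
Tool frame: the origin (TCP) lies at the very end of the fingers, on their centre line; the grasp point (between the pads) lies 19 mm behind it (grip_depth is the distance from the TCP to the grasp point, in m); x points along the fingers, z is the direction in which the jaws open and shut, and the axes are right-handed (so a half turn about x gives the same grasp; the last joint's range is limited). The gripper opens to 85 mm and grips with 20 to 120 N. Pads are 22 mm wide; open, the fingers measure 114 mm over their backs; the gripper's body (76 mm by 85 mm) begins 54 mm behind the grasp point. The pads swing forward as they close: fully open they stand 13 mm farther back than shut.
Start: joints at [-1.271, 0.276, 1.505, -0, 1.361, -0.121], TCP at [0.235, -0.525, 0.231] pointing down, gripper open.
Joint ranges: [-2.89, 2.89], [-0.75, 2.08], [0.22, 2.7], [-1.18, 4.32], [0.11, 2.71], [-2.7, 2.7]. Speed limits (rad/s): [2.57, 2.57, 3.14, 3.14, 3.14, 3.14].

## Interface

Orientations are given as a unit quaternion [w, x, y, z].
In Python, from rig import get_state, get_image, sign_off, grip_depth gives the robot as it stands. The module is installed in compiled form; this text tells all that it offers.
- The arm moves only by the tool arm_command, never from a script. Its argument "series" is a list of rows, each an object with "dp": the shift along the tool's x, y, z scaled (see below), a list of three; "angular": the turn, a rotation vector about the tool's x, y, z scaled (see below), a list of three; "gripper": the finger opening in mm, from 0 to 85.4. A call has exactly 8 rows; each row shifts and turns the pose as measured when the row begins, along the tool's axes as they then stand; what a row does not reach is not made up. The controller multiplies each number of a shift by 0.12 m and each number of a turn by 90 degrees. A row lasts 1/8 s, in which the tool goes at most 62.5 mm and 10.7 degrees, less where a joint would pass 70% of its speed; a pose out of reach is approached as far as the arm can. A call with a number of a shift or a turn outside -1 to 1 is refused whole. A call with a gripper value outside its range is refused whole. The fingers move at their own pace and stop on an object; "grip_force" is the grip in N (left out, the last holds). Time passes only in rows, so rows that do not move let the fingers close, or fill a call up. It gives the time, the measured TCP pose, the force and the opening at its end, in the units of the state.
- get_state(): the state, without advancing time (a new reading comes with each control period).
- get_image(name): name is "side" or "top" or "wrist"; returns a dict with "image" (400x640x3 uint8, blue, green, red), "depth" (400x640 float32, m along the optical axis (not along the pixel's ray), 0 where there is no reading), "mtx" (3x3 intrinsics, pixels), "view" (4x4, takes a point from world to camera coordinates); the wrist camera has in their place "mount" (4x4, takes a point from camera to tool coordinates, whose origin is the TCP and whose axes are the tool frame's). Camera axes: x right, y up, looking along -z (the intrinsics and any distortion apply to the point x, -y, -z); pixel columns grow to the right and rows downward; lengths in m; the calibration is good to about 2 mm. A picture is of the moment at which its call begins: read the wrist's pose just before it.
- sign_off(): hands the job in, once; it reports no verdict.
The state is a dict: "clock": time; "qpos": joint angles; "qd": joint speeds; "effort": joint torques, N m; "position": TCP position; "ee_rot": TCP orientation; "contact_force": force on the tool from outside, world axes, zero at the start; "moment": the same for the moment, N m; "width": finger opening in m.
Only numpy, scipy, OpenCV 4.12 (cv2) and the standard library are available. Lean on these libraries where they do the work, as an engineer would, in place of code of your own. Each camera call takes 0.05 s, during which the arm holds its last target. There are 200 camera calls.

## Working session

There is one attempt and no reset: what is moved stays moved. The work goes in short steps, Python scripts to look and compute and a tool call to move; the robot and the scene stay as the last step left them, time stands still between calls to the robot, and variables do not carry over. Pictures are saved under pics/ and viewed, about 12 in all and at most 16, crops included, and the job is handed in when it is done.

Besides the shell and the picture viewer there is one more tool, called after "Request:" by a JSON object that holds its "method" and its "body". arm_command: Moves the arm, as the interface text tells. Its arguments: {"type":"object","properties":{"series":{"type":"array","items":{"type":"object","properties":{"dp":{"type":"array","items":{"type":"number"}},"angular":{"type":"array","items":{"type":"number"}},"gripper":{"type":"number"}}}},"grip_force":{"type":"number"}},"required":["series"]}

```bash
mkdir -p pics; cat > h.py <<'E'
import numpy as np, cv2
from rig import get_state, get_image, sign_off, grip_depth
from scipy.spatial.transform import Rotation as R
def rot(q): return R.from_quat([q[1],q[2],q[3],q[0]])
def world(im, u, v, d=None, st=None):
    """pixel -> world using depth"""
    if d is None: d=float(im['depth'][int(v),int(u)])
    K=im['mtx']; p=np.array([(u-K[0,2])/K[0,0]*d, -(v-K[1,2])/K[1,1]*d, -d,1])
    if 'view' in im: return (np.linalg.inv(im['view'])@p)[:3]
    t=(im['mount']@p)[:3]; return rot(st['ee_rot']).apply(t)+st['position']
def cloud(im, st=None):
    K=im['mtx']; d=im['depth']; v,u=np.mgrid[0:400,0:640]
    p=np.stack([(u-K[0,2])/K[0,0]*d, -(v-K[1,2])/K[1,1]*d, -d,np.ones_like(d)],-1)
    if 'view' in im: return (p@np.linalg.inv(im['view']).T)[...,:3]
    t=(p@im['mount'].T)[...,:3]; return rot(st['ee_rot']).apply(t.reshape(-1,3)).reshape(t.shape)+st['position']
def proj(im,P):
    c=im['view']@np.append(P,1); K=im['mtx']
    return K[0,0]*c[0]/-c[2]+K[0,2], K[1,1]*-c[1]/-c[2]+K[1,2]
E
python3 - <<'E'
from h import *
s=get_state(); print(s); print(grip_depth, rot(s['ee_rot']).as_matrix().round(3))
for n in ('top','side'):
    im=get_image(n); cv2.imwrite(f'pics/{n}0.png',im['image']); np.savez(f'{n}0.npz',**im)
    print(n,im.keys(),im['mtx'],im['view'].round(3))
E
```

```text
{'clock': 0.0, 'qpos': array([-1.27099178e+00,  2.76606978e-01,  1.50615742e+00,  1.20561086e-05,
        1.36068023e+00, -1.21000742e-01]), 'qd': array([ 0.00057804, -0.00154424,  0.00220266,  0.00022453,  0.00050579,
       -0.00023636]), 'effort': array([-1.56545160e-03, -4.16782379e+01, -2.45805734e+01, -2.43871336e-04,
        1.09234219e-02, -1.03700152e-06]), 'position': array([ 0.23472527, -0.52432549,  0.23042319]), 'ee_rot': array([ 0.59289974,  0.3849702 ,  0.59389936, -0.38412419]), 'contact_force': array([ 0.17419459, -0.38514575, -0.01523707]), 'moment': array([-0.04914551, -0.00039228,  0.00847302]), 'width': 0.08584584842878068}
0.0187 [[-0.001  0.913  0.408]
 [ 0.002  0.408 -0.913]
 [-1.     0.    -0.002]]
top dict_keys(['image', 'depth', 'mtx', 'view']) [[363.13941352   0.         320.15103221]
 [  0.         363.13941352 197.31644641]
 [  0.           0.           1.        ]] [[ 0.002 -1.    -0.004 -0.006]
 [ 0.975  0.001  0.222 -0.591]
 [-0.222 -0.005  0.975 -0.789]
 [ 0.     0.     0.     1.   ]]
side dict_keys(['image', 'depth', 'mtx', 'view']) [[467.5576565    0.         316.74023357]
 [  0.         467.5576565  205.82486379]
 [  0.           0.           1.        ]] [[-0.99  -0.138 -0.023  0.582]
 [ 0.043 -0.459  0.887 -0.116]
 [-0.133  0.878  0.46  -1.031]
 [ 0.     0.     0.     1.   ]]
```

View pics/top0.png

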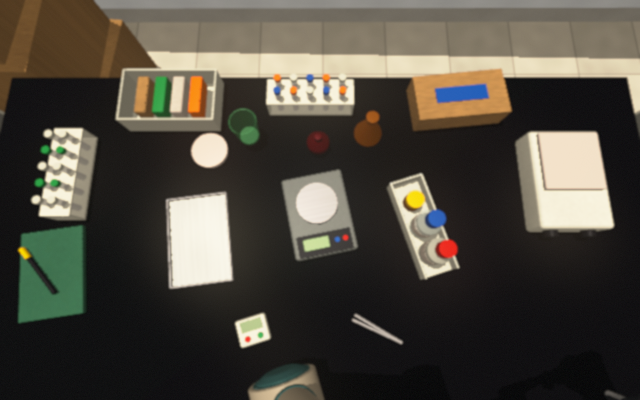

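View pics/side0.png

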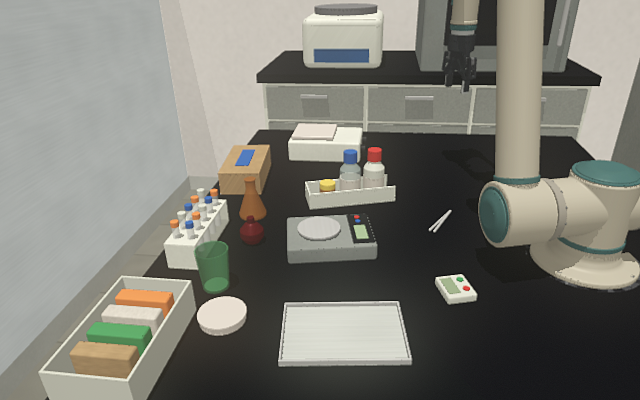

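The pictures show the red bottle at the front of the rack (top view about 447,248), blue in the middle (436,218) and the jar at the far end (415,200). The pan is at (317,203) and the tray at (199,240). Next I measure these by depth.

```bash
cat > m.py <<'E'
from h import *
def load(n): return dict(np.load(n+'0.npz'))
t=load('top'); P=cloud(t); hsv=cv2.cvtColor(t['image'],cv2.COLOR_BGR2HSV)
S=load('side'); PS=cloud(S); hs=cv2.cvtColor(S['image'],cv2.COLOR_BGR2HSV)
def box(h,P,hr,zr,xy,smin=100,vmin=60):
    m=(P[...,2]>zr[0])&(P[...,2]<zr[1])&(P[...,0]>xy[0])&(P[...,0]<xy[1])&(P[...,1]>xy[2])&(P[...,1]<xy[3])
    if hr: m&=(h[...,0]>=hr[0])&(h[...,0]<=hr[1])&(h[...,1]>smin)&(h[...,2]>vmin)
    return m
def circ(name,p):
    if len(p)<5: print(name,len(p)); return
    c,r=cv2.minEnclosingCircle(p[:,:2].astype(np.float32)); print(name,len(p),'mean',p.mean(0).round(4),'circ',np.round(c,4),round(r,4), 'z',np.percentile(p[:,2],[5,50,95]).round(4))
def rect(name,p):
    r=cv2.minAreaRect((p[:,:2]*1000).astype(np.float32)); print(name,len(p),np.round(r[0],1),np.round(r[1],1),round(r[2],2),'z',np.median(p[:,2]).round(4))
rk=(.3,.75,-.45,-.15)
for nm,h,Q in(('top',hsv,P),('side',hs,PS)):
    print(nm)
    circ('yellow',Q[box(h,Q,(20,35),(.045,.065),rk)])
    circ('blue',Q[box(h,Q,(100,125),(.128,.145),rk)])
    circ('red',Q[box(h,Q,(0,8),(.128,.145),rk)|box(h,Q,(170,180),(.128,.145),rk)])
    circ('pan',Q[box(h,Q,None,(.046,.058),(.4,.7,-.12,.12))])
    rect('balance',Q[box(h,Q,None,(.033,.045),(.35,.75,-.14,.15))])
    rect('rackrim',Q[box(h,Q,None,(.039,.05),rk)])
    rect('tray',Q[box(h,Q,None,(.0015,.018),(.3,.65,.2,.46))&(h[...,2]>90)])
for n,uv in dict(beaker=(242,125),flask=(368,130),bulb=(318,142),dish=(209,150),pan=(317,203),tray=(199,240)).items(): print(n,world(t,*uv).round(3))
E
python3 m.py
```

```text
top
yellow 274 mean [ 0.5897 -0.2314  0.055 ] circ [ 0.5904 -0.2324] 0.0221 z [0.0498 0.0552 0.058 ]
blue 262 mean [ 0.5292 -0.2508  0.14  ] circ [ 0.5294 -0.2525] 0.0191 z [0.1335 0.1405 0.1427]
red 288 mean [ 0.4651 -0.2697  0.1398] circ [ 0.4657 -0.2715] 0.0192 z [0.133  0.1404 0.1426]
pan 1332 mean [0.5802 0.0033 0.0498] circ [ 0.5441 -0.0026] 0.0879 z [0.0473 0.0498 0.0521]
balance 3736 [603.8   7.9] [293.6 149.8] 11.61 z 0.0403
rackrim 562 [ 531.3 -250.4] [240.3  84.9] 17.53 z 0.0441
tray 4759 [501.  297.1] [226.1 157.9] 7.59 z 0.0036
side
yellow 132 mean [ 0.5899 -0.2256  0.0539] circ [ 0.5927 -0.2319] 0.0251 z [0.0468 0.0555 0.0576]
blue 95 mean [ 0.5286 -0.2421  0.1373] circ [ 0.5305 -0.246 ] 0.018 z [0.1295 0.1388 0.1422]
red 111 mean [ 0.465  -0.264   0.1379] circ [ 0.4657 -0.27  ] 0.02 z [0.1299 0.14   0.1423]
pan 785 mean [0.5816 0.007  0.05  ] circ [ 0.5613 -0.013 ] 0.0768 z [0.048  0.0501 0.0517]
balance 2226 [603.3   8.2] [291.1 154.2] 11.57 z 0.0404
rackrim 523 [ 531.3 -248. ] [239.1  92.6] 16.51 z 0.0435
tray 7421 [499.8 288.4] [223.4 165.7] 7.17 z 0.0035
beaker [0.794 0.199 0.021]
flask [ 0.762 -0.123  0.064]
bulb [0.737 0.001 0.047]
dish [0.727 0.282 0.018]
pan [0.58  0.003 0.052]
tray [0.497 0.296 0.001]
```

```bash
cat >> h.py <<'E'
np.set_printoptions(suppress=True)
TG={}
def go(p,head=-72.5):
    "total shift in tool axes (units of .12 m) and turn (units of 90 deg) to target TCP p"
    s=get_state(); r=rot(s['ee_rot']); d=np.array(p)-s['position']
    M=r.as_matrix(); h=np.radians(head); z=np.array([np.cos(h),np.sin(h),0]); x=np.array([0,0,-1.]); T=np.stack([x,np.cross(z,x),z],1)
    rv=R.from_matrix(M.T@T).as_rotvec()
    print('t',round(s['clock'],2),'pos',s['position'].round(4),'w',round(s['width'],4),'| dp total',(r.inv().apply(d)/.12).round(3),'turn',(rv/(np.pi/2)).round(4))
E
cat >> m.py <<'E'
print('----')
for nm,h,Q in(('top',hsv,P),('side',hs,PS)):
    m=box(h,Q,None,(.0455,.056),(.4,.7,-.12,.12))&(np.hypot(Q[...,0]-.581,Q[...,1]-.003)<.062)
    p=Q[m]; circ('pan',p); 
    rect('balance',Q[box(h,Q,None,(.033,.045),(.35,.685,-.14,.15))])
    for r in(.045,.049,.053): print(r,(np.hypot(p[:,0]-.58,p[:,1]-.003)<r).mean())
E
python3 m.py|sed -n '/----/,$p'; python3 -c "
from h import *
go([.4646,-.271,.231])"
```

```text
----
pan 1317 mean [0.5814 0.0036 0.0498] circ [0.5825 0.0038] 0.0502 z [0.0475 0.0498 0.0521]
balance 3595 [557.9  -1.5] [200.1 149.8] 11.61 z 0.0403
0.045 0.8154897494305239
0.049 0.9574791192103265
0.053 1.0
pan 784 mean [0.5824 0.0076 0.05  ] circ [0.5836 0.0033] 0.0522 z [0.048  0.0501 0.0517]
balance 2117 [557.7  -0.9] [197.9 154.4] 11.35 z 0.0405
0.045 0.7474489795918368
0.049 0.8979591836734694
0.053 0.9987244897959183
t 0.1 pos [ 0.2348 -0.5244  0.2305] w 0.0856 | dp total [-0.002  2.611 -1.145] turn [ 0.0735 -0.0011 -0.0001]
```

Request:
{"method": "arm_command", "body": {"series": [{"dp": [0,0,0],"angular": [0.0735,0,0],"gripper": 85},{"dp": [0,0.3,-0.18],"angular": [0,0,0],"gripper": 85},{"dp": [0,0.35,-0.2],"angular": [0,0,0],"gripper": 85},{"dp": [0,0.35,-0.2],"angular": [0,0,0],"gripper": 85},{"dp": [0,0.35,-0.2],"angular": [0,0,0],"gripper": 85},{"dp": [0,0.35,-0.2],"angular": [0,0,0],"gripper": 85},{"dp": [0,0.3,-0.18],"angular": [0,0,0],"gripper": 85},{"dp": [0,0.2,-0.1],"angular": [0,0,0],"gripper": 85}], "grip_force": 40}}

```text
clock: 1.1
position: [0.4459, -0.2957, 0.2268]
ee_rot: [0.566, 0.422, 0.571, -0.42]
contact_force: [0.1, -1.4, -1.7]
width: 0.0849
```

```bash
python3 -c "
from h import *
go([.4646,-.271,.20])"
```

```text
t 1.1 pos [ 0.4459 -0.2957  0.2268] w 0.0849 | dp total [ 0.224  0.21  -0.15 ] turn [-0.0061 -0.0051  0.001 ]
```

Request:
{"method": "arm_command", "body": {"series": [{"dp": [0,0.12,-0.08],"angular": [-0.006,-0.005,0],"gripper": 85},{"dp": [0.1,0.1,-0.06],"angular": [0,0,0],"gripper": 85},{"dp": [0.1,0,0],"angular": [0,0,0],"gripper": 85},{"dp": [0,0,0],"angular": [0,0,0],"gripper": 85},{"dp": [0,0,0],"angular": [0,0,0],"gripper": 85},{"dp": [0,0,0],"angular": [0,0,0],"gripper": 85},{"dp": [0,0,0],"angular": [0,0,0],"gripper": 85},{"dp": [0,0,0],"angular": [0,0,0],"gripper": 85}]}}

```text
clock: 2.1
position: [0.4658, -0.2711, 0.1995]
ee_rot: [0.569, 0.417, 0.572, -0.419]
contact_force: [0.1, -0.2, 0.4]
width: 0.0847
```

```bash
cat > w.py <<'E'
from h import *
import sys
s=get_state(); im=get_image('wrist'); cv2.imwrite(f'pics/{sys.argv[1]}.png',im['image']); Q=cloud(im,s); h=cv2.cvtColor(im['image'],cv2.COLOR_BGR2HSV)
def cap(nm,hr,zr,xy):
    m=(h[...,0]>=hr[0])&(h[...,0]<=hr[1])&(h[...,1]>100)&(h[...,2]>60)&(Q[...,2]>zr[0])&(Q[...,2]<zr[1])&(np.hypot(Q[...,0]-xy[0],Q[...,1]-xy[1])<.06)
    p=Q[m]
    if len(p)<20: print(nm,len(p)); return
    c,r=cv2.minEnclosingCircle(p[:,:2].astype(np.float32)); print(nm,len(p),np.round(c,4),round(r,4),np.median(p[:,2]).round(4))
cap('red',(0,8),(.13,.15),(.465,-.271)); cap('blue',(100,125),(.13,.15),(.5294,-.2515)); cap('yel',(20,35),(.047,.065),(.5904,-.2320))
E
python3 w.py w1; python3 -c "
from h import *
go([.4646,-.271,.20])"
```

```text
red 3128 [ 0.4686 -0.2723] 0.0191 0.1426
blue 3497 [ 0.5321 -0.2534] 0.0186 0.1427
yel 1842 [ 0.5921 -0.2336] 0.0216 0.0576
t 2.15 pos [ 0.4659 -0.2711  0.1996] w 0.0846 | dp total [-0.003 -0.01  -0.004] turn [ 0.0002 -0.0012  0.0028]
```

View pics/w1.png

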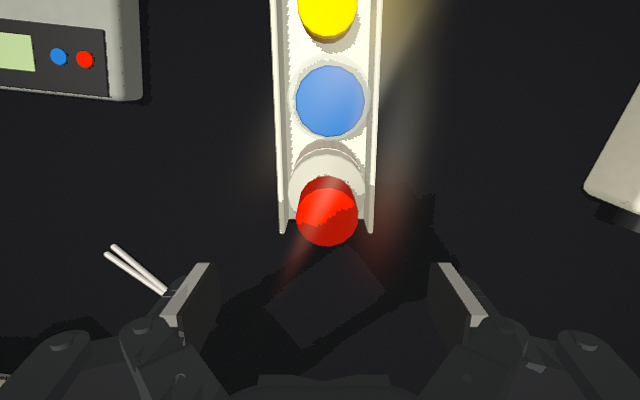

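The wrist picture shows the red cap at (327,217) centred between the fingers, and blue (330,100) and the jar (328,10) in line behind it. The wrist and top fixes agree to about 3 mm, so I go down.

Request:
{"method": "arm_command", "body": {"series": [{"dp": [0.15,0.007,0.01],"angular": [0,0,0.002],"gripper": 85},{"dp": [0.2,0,0],"angular": [0,0,0],"gripper": 85},{"dp": [0.2,0,0],"angular": [0,0,0],"gripper": 85},{"dp": [0.15,0,0],"angular": [0,0,0],"gripper": 85},{"dp": [0.07,0,0],"angular": [0,0,0],"gripper": 85},{"dp": [0,0,0],"angular": [0,0,0],"gripper": 70},{"dp": [0,0,0],"angular": [0,0,0],"gripper": 60},{"dp": [0,0,0],"angular": [0,0,0],"gripper": 50}]}}

```text
clock: 3.15
position: [0.4692, -0.2738, 0.108]
ee_rot: [0.572, 0.418, 0.568, -0.418]
contact_force: [0.2, 0.4, -0.5]
width: 0.05
```

```bash
python3 -c "
from h import *
go([.467,-.272,.107]);print(get_state()['contact_force'])"
```

```text
t 3.15 pos [ 0.4692 -0.2738  0.108 ] w 0.05 | dp total [ 0.008 -0.013 -0.02 ] turn [ 0.0002  0.0029 -0.0021]
[ 0.19413595  0.35412805 -0.54240042]
```

Request:
{"method": "arm_command", "body": {"series": [{"dp": [0.008,-0.012,-0.02],"angular": [0,0.003,-0.002],"gripper": 50},{"dp": [0,0,0],"angular": [0,0,0],"gripper": 42},{"dp": [0,0,0],"angular": [0,0,0],"gripper": 36},{"dp": [0,0,0],"angular": [0,0,0],"gripper": 30},{"dp": [0,0,0],"angular": [0,0,0],"gripper": 30},{"dp": [0,0,0],"angular": [0,0,0],"gripper": 30},{"dp": [-0.02,0,0],"angular": [0,0,0],"gripper": 30},{"dp": [-0.02,0,0],"angular": [0,0,0],"gripper": 30}]}}

```text
clock: 4.15
position: [0.467, -0.2717, 0.1124]
ee_rot: [0.57, 0.418, 0.57, -0.418]
contact_force: [0.2, 0.7, -1.9]
width: 0.0372
```

```bash
python3 -c "
from h import *
go([.452,.290,.25]);print(get_state()['contact_force'])"
```

```text
t 4.15 pos [ 0.467  -0.2717  0.1124] w 0.0372 | dp total [-1.145  1.29  -4.502] turn [ 0.0002 -0.0001 -0.0001]
[ 0.20598207  0.66034627 -1.92428953]
```

Request:
{"method": "arm_command", "body": {"series": [{"dp": [-0.1,0,0],"angular": [0,0,0],"gripper": 30},{"dp": [-0.2,0,0],"angular": [0,0,0],"gripper": 30},{"dp": [-0.25,0,0],"angular": [0,0,0],"gripper": 30},{"dp": [-0.25,0,0],"angular": [0,0,0],"gripper": 30},{"dp": [-0.2,0,0],"angular": [0,0,0],"gripper": 30},{"dp": [-0.1,0.05,-0.1],"angular": [0,0,0],"gripper": 30},{"dp": [0,0.08,-0.25],"angular": [0,0,0],"gripper": 30},{"dp": [0,0.1,-0.35],"angular": [0,0,0],"gripper": 30}]}}

```text
clock: 5.15
position: [0.4684, -0.1818, 0.2521]
ee_rot: [0.57, 0.42, 0.569, -0.419]
contact_force: [-0.7, 1.2, -1.7]
width: 0.0367
```

```bash
python3 -c "
from h import *
go([.452,.290,.25]);s=get_state();print(s['contact_force'],s['qpos'])"
```

```text
t 5.15 pos [ 0.4684 -0.1818  0.2521] w 0.0367 | dp total [ 0.017  1.036 -3.795] turn [-0.0027  0.0004 -0.0013]
[-0.66330263  1.1513075  -1.71120678] [-0.50959436  0.1531088   1.61690126  0.00114953  1.36971189  0.75977675]
```

Request:
{"method": "arm_command", "body": {"series": [{"dp": [0,0.12,-0.42],"angular": [0,0,0],"gripper": 30},{"dp": [0,0.12,-0.45],"angular": [0,0,0],"gripper": 30},{"dp": [0,0.12,-0.45],"angular": [0,0,0],"gripper": 30},{"dp": [0,0.12,-0.45],"angular": [0,0,0],"gripper": 30},{"dp": [0,0.12,-0.45],"angular": [0,0,0],"gripper": 30},{"dp": [0,0.12,-0.45],"angular": [0,0,0],"gripper": 30},{"dp": [0,0.12,-0.4],"angular": [0,0,0],"gripper": 30},{"dp": [0,0.1,-0.3],"angular": [0,0,0],"gripper": 30}]}}

```text
clock: 6.15
position: [0.4481, 0.2575, 0.2528]
ee_rot: [0.568, 0.42, 0.571, -0.418]
contact_force: [0.5, -1.3, -2.0]
width: 0.0369
```

```bash
python3 -c "
from h import *
go([.452,.290,.105]);s=get_state();print(s['contact_force'],s['qpos'])"
```

```text
t 6.15 pos [0.4481 0.2575 0.2528] w 0.0369 | dp total [ 1.233  0.111 -0.242] turn [-0.0019 -0.0032 -0.0002]
[ 0.54360342 -1.26618504 -1.95601303] [0.38332093 0.1752337  1.58739252 0.00513562 1.37830622 1.65071484]
```

Request:
{"method": "arm_command", "body": {"series": [{"dp": [0,0.06,-0.12],"angular": [0,0,0],"gripper": 30},{"dp": [0.2,0.05,-0.1],"angular": [0,0,0],"gripper": 30},{"dp": [0.3,0,0],"angular": [0,0,0],"gripper": 30},{"dp": [0.3,0,0],"angular": [0,0,0],"gripper": 30},{"dp": [0.2,0,0],"angular": [0,0,0],"gripper": 30},{"dp": [0.1,0,0],"angular": [0,0,0],"gripper": 30},{"dp": [0,0,0],"angular": [0,0,0],"gripper": 30},{"dp": [0,0,0],"angular": [0,0,0],"gripper": 30}]}}

```text
clock: 7.15
position: [0.4505, 0.2896, 0.1184]
ee_rot: [0.569, 0.418, 0.572, -0.417]
contact_force: [0.0, 0.3, -1.5]
width: 0.037
```

```bash
python3 -c "
from h import *
go([.452,.290,.1045]);s=get_state();print(s['contact_force'],s['qpos'])"
```

```text
t 7.15 pos [0.4505 0.2896 0.1184] w 0.037 | dp total [0.116 0.013 0.001] turn [ 0.0007 -0.0021  0.0005]
[ 0.01494224  0.30066177 -1.4610014 ] [0.43902562 0.30644464 1.76251386 0.00377133 1.07299599 1.70145796]
```

Request:
{"method": "arm_command", "body": {"series": [{"dp": [0.04,0.01,0],"angular": [0,-0.002,0],"gripper": 30},{"dp": [0.03,0,0],"angular": [0,0,0],"gripper": 30},{"dp": [0.02,0,0],"angular": [0,0,0],"gripper": 30},{"dp": [0.01,0,0],"angular": [0,0,0],"gripper": 30},{"dp": [0.005,0,0],"angular": [0,0,0],"gripper": 30},{"dp": [0.005,0,0],"angular": [0,0,0],"gripper": 30},{"dp": [0,0,0],"angular": [0,0,0],"gripper": 30},{"dp": [0,0,0],"angular": [0,0,0],"gripper": 30}]}}

```text
clock: 8.15
position: [0.4533, 0.2906, 0.1067]
ee_rot: [0.571, 0.419, 0.57, -0.417]
contact_force: [-0.4, -0.4, -1.8]
width: 0.0365
```

```bash
python3 -c "
from h import *
go([.452,.290,.1045]);s=get_state();print(s['contact_force'])"
```

```text
t 8.15 pos [0.4533 0.2906 0.1067] w 0.0365 | dp total [ 0.018 -0.012  0.002] turn [ 0.0007 -0.0002 -0.0025]
[-0.43749416 -0.36978514 -1.83064998]
```

Request:
{"method": "arm_command", "body": {"series": [{"dp": [0.008,0,0],"angular": [0,0,-0.002],"gripper": 30},{"dp": [0.006,0,0],"angular": [0,0,0],"gripper": 30},{"dp": [0.006,0,0],"angular": [0,0,0],"gripper": 30},{"dp": [0.004,0,0],"angular": [0,0,0],"gripper": 30},{"dp": [0.004,0,0],"angular": [0,0,0],"gripper": 30},{"dp": [0,0,0],"angular": [0,0,0],"gripper": 30},{"dp": [0,0,0],"angular": [0,0,0],"gripper": 30},{"dp": [0,0,0],"angular": [0,0,0],"gripper": 30}]}}

```text
clock: 9.15
position: [0.4535, 0.2907, 0.1051]
ee_rot: [0.571, 0.418, 0.57, -0.417]
contact_force: [-1.3, -1.1, 2.6]
width: 0.037
```

```bash
python3 -c "
from h import *
go([.452,.290,.1045]);s=get_state();print(s['contact_force'])"
```

```text
t 9.15 pos [0.4535 0.2907 0.1051] w 0.037 | dp total [ 0.005 -0.014  0.002] turn [ 0.0008 -0.0003 -0.0014]
[-1.26883574 -1.07056292  2.58103975]
```

Contact registered (force z went from -1.8 to +2.6 N), so I release and rise.

Request:
{"method": "arm_command", "body": {"series": [{"dp": [0,0,0],"angular": [0,0,0],"gripper": 42},{"dp": [0,0,0],"angular": [0,0,0],"gripper": 55},{"dp": [0,0,0],"angular": [0,0,0],"gripper": 70},{"dp": [0,0,0],"angular": [0,0,0],"gripper": 80},{"dp": [-0.1,0,0],"angular": [0,0,0],"gripper": 80},{"dp": [-0.25,0,0],"angular": [0,0,0],"gripper": 80},{"dp": [-0.25,0,0],"angular": [0,0,0],"gripper": 80},{"dp": [-0.2,0,0],"angular": [0,0,0],"gripper": 80}]}}

```text
clock: 10.15
position: [0.453, 0.2904, 0.2033]
ee_rot: [0.57, 0.418, 0.571, -0.418]
contact_force: [0.3, 0.6, -0.2]
width: 0.0795
```

```bash
python3 -c "
from h import *
go([.5305,-.252,.20])"
```

```text
t 10.15 pos [0.453  0.2904 0.2033] w 0.0795 | dp total [ 0.026 -0.748  4.504] turn [ 0.0007 -0.0002  0.0003]
```

Request:
{"method": "arm_command", "body": {"series": [{"dp": [-0.1,-0.04,0.3],"angular": [0,0,0],"gripper": 80},{"dp": [-0.03,-0.08,0.45],"angular": [0,0,0],"gripper": 80},{"dp": [0,-0.08,0.45],"angular": [0,0,0],"gripper": 80},{"dp": [0,-0.08,0.45],"angular": [0,0,0],"gripper": 80},{"dp": [0,-0.08,0.45],"angular": [0,0,0],"gripper": 80},{"dp": [0,-0.08,0.45],"angular": [0,0,0],"gripper": 80},{"dp": [0,-0.08,0.45],"angular": [0,0,0],"gripper": 80},{"dp": [0,-0.08,0.45],"angular": [0,0,0],"gripper": 80}]}}

```text
clock: 11.15
position: [0.5162, -0.1336, 0.2305]
ee_rot: [0.578, 0.421, 0.567, -0.41]
contact_force: [1.2, -0.7, 0.2]
width: 0.0799
```

```bash
python3 -c "
from h import *
go([.5305,-.252,.20])"
```

```text
t 11.15 pos [ 0.5162 -0.1336  0.2305] w 0.0799 | dp total [ 0.254 -0.198  0.974] turn [ 0.0061  0.0021 -0.0134]
```

Request:
{"method": "arm_command", "body": {"series": [{"dp": [0,-0.05,0.35],"angular": [0.003,0.001,-0.007],"gripper": 85},{"dp": [0,-0.05,0.25],"angular": [0.003,0.001,-0.006],"gripper": 85},{"dp": [0.1,-0.05,0.15],"angular": [0,0,0],"gripper": 85},{"dp": [0.1,-0.04,0.1],"angular": [0,0,0],"gripper": 85},{"dp": [0.05,0,0.03],"angular": [0,0,0],"gripper": 85},{"dp": [0,0,0],"angular": [0,0,0],"gripper": 85},{"dp": [0,0,0],"angular": [0,0,0],"gripper": 85},{"dp": [0,0,0],"angular": [0,0,0],"gripper": 85}]}}

```text
clock: 12.15
position: [0.5264, -0.2455, 0.2014]
ee_rot: [0.57, 0.42, 0.569, -0.418]
contact_force: [-0.5, 1.4, 0.7]
width: 0.0848
```

```bash
python3 w.py w2; python3 -c "
from h import *
go([.5305,-.252,.2])"
```

```text
red 0
blue 2972 [ 0.5324 -0.2535] 0.0192 0.1426
yel 2503 [ 0.5934 -0.2335] 0.022 0.0576
t 12.2 pos [ 0.5264 -0.2456  0.2016] w 0.0851 | dp total [0.013 0.016 0.061] turn [-0.0018  0.0003 -0.0021]
```

Request:
{"method": "arm_command", "body": {"series": [{"dp": [0,0.018,0.065],"angular": [-0.002,0,-0.002],"gripper": 85},{"dp": [0.15,0,0],"angular": [0,0,0],"gripper": 85},{"dp": [0.2,0,0],"angular": [0,0,0],"gripper": 85},{"dp": [0.2,0,0],"angular": [0,0,0],"gripper": 85},{"dp": [0.15,0,0],"angular": [0,0,0],"gripper": 85},{"dp": [0.07,0,0],"angular": [0,0,0],"gripper": 85},{"dp": [0,0,0],"angular": [0,0,0],"gripper": 65},{"dp": [0,0,0],"angular": [0,0,0],"gripper": 50}]}}

```text
clock: 13.2
position: [0.5362, -0.2562, 0.1098]
ee_rot: [0.574, 0.417, 0.567, -0.418]
contact_force: [-0.1, 0.3, -0.4]
width: 0.0514
```

```bash
python3 -c "
from h import *
go([.531,-.2522,.107])"
```

```text
t 13.2 pos [ 0.5362 -0.2562  0.1098] w 0.0514 | dp total [ 0.023 -0.031 -0.045] turn [ 0.0015  0.0054 -0.0036]
```

Request:
{"method": "arm_command", "body": {"series": [{"dp": [0.012,-0.03,-0.045],"angular": [0,0.005,-0.003],"gripper": 52},{"dp": [0.008,0,0],"angular": [0,0,0],"gripper": 52},{"dp": [0,0,0],"angular": [0,0,0],"gripper": 52},{"dp": [0,0,0],"angular": [0,0,0],"gripper": 44},{"dp": [0,0,0],"angular": [0,0,0],"gripper": 38},{"dp": [0,0,0],"angular": [0,0,0],"gripper": 30},{"dp": [0,0,0],"angular": [0,0,0],"gripper": 30},{"dp": [0,0,0],"angular": [0,0,0],"gripper": 30}]}}

```text
clock: 14.2
position: [0.532, -0.2529, 0.1095]
ee_rot: [0.573, 0.418, 0.569, -0.417]
contact_force: [-0.4, -1.0, 1.5]
width: 0.0369
```

```bash
python3 -c "
from h import *
go([.531,-.2522,.107]);print(get_state()['contact_force'])"
```

```text
t 14.2 pos [ 0.532  -0.2529  0.1095] w 0.0369 | dp total [ 0.021 -0.006 -0.008] turn [ 0.0016  0.0025 -0.0022]
[-0.44137998 -1.03247839  1.52502329]
```

Request:
{"method": "arm_command", "body": {"series": [{"dp": [-0.04,0,0],"angular": [0,0,0],"gripper": 30},{"dp": [-0.12,0,0],"angular": [0,0,0],"gripper": 30},{"dp": [-0.25,0,0],"angular": [0,0,0],"gripper": 30},{"dp": [-0.3,0,0],"angular": [0,0,0],"gripper": 30},{"dp": [-0.25,0,0],"angular": [0,0,0],"gripper": 30},{"dp": [-0.15,0,0],"angular": [0,0,0],"gripper": 30},{"dp": [-0.05,0.05,-0.15],"angular": [0,0,0],"gripper": 30},{"dp": [0,0.1,-0.3],"angular": [0,0,0],"gripper": 30}]}}

```text
clock: 15.2
position: [0.5306, -0.1937, 0.2543]
ee_rot: [0.57, 0.419, 0.57, -0.418]
contact_force: [-0.3, 0.1, -2.8]
width: 0.0367
```

```bash
python3 -c "
from h import *
go([.551,.304,.25]);print(get_state()['contact_force'])"
```

```text
t 15.2 pos [ 0.5306 -0.1937  0.2543] w 0.0367 | dp total [ 0.04   1.404 -3.906] turn [-0.0008 -0.0006 -0.0005]
[-0.26395639  0.1142129  -2.80916324]
```

Request:
{"method": "arm_command", "body": {"series": [{"dp": [0,0.15,-0.42],"angular": [0,0,0],"gripper": 30},{"dp": [0,0.16,-0.45],"angular": [0,0,0],"gripper": 30},{"dp": [0,0.16,-0.45],"angular": [0,0,0],"gripper": 30},{"dp": [0,0.16,-0.45],"angular": [0,0,0],"gripper": 30},{"dp": [0,0.16,-0.45],"angular": [0,0,0],"gripper": 30},{"dp": [0,0.16,-0.45],"angular": [0,0,0],"gripper": 30},{"dp": [0,0.16,-0.4],"angular": [0,0,0],"gripper": 30},{"dp": [0,0.12,-0.3],"angular": [0,0,0],"gripper": 30}]}}

```text
clock: 16.2
position: [0.5402, 0.2587, 0.2535]
ee_rot: [0.566, 0.418, 0.575, -0.418]
contact_force: [0.6, 0.3, -3.2]
width: 0.0363
```

```bash
python3 -c "
from h import *
go([.551,.304,.118])"
```

```text
t 16.2 pos [0.5402 0.2587 0.2535] w 0.0363 | dp total [ 1.131  0.208 -0.321] turn [ 0.0003 -0.0065  0.0046]
```

Request:
{"method": "arm_command", "body": {"series": [{"dp": [0,0.1,-0.15],"angular": [0,-0.006,0.004],"gripper": 30},{"dp": [0.1,0.08,-0.1],"angular": [0,0,0],"gripper": 30},{"dp": [0.25,0.02,-0.05],"angular": [0,0,0],"gripper": 30},{"dp": [0.3,0,0],"angular": [0,0,0],"gripper": 30},{"dp": [0.25,0,0],"angular": [0,0,0],"gripper": 30},{"dp": [0.12,0,0],"angular": [0,0,0],"gripper": 30},{"dp": [0.05,0,0],"angular": [0,0,0],"gripper": 30},{"dp": [0,0,0],"angular": [0,0,0],"gripper": 30}]}}

```text
clock: 17.2
position: [0.5441, 0.3068, 0.1164]
ee_rot: [0.568, 0.414, 0.575, -0.419]
contact_force: [-0.7, 0.4, -3.3]
width: 0.0366
```

```bash
python3 -c "
from h import *
go([.551,.304,.107]);print(get_state()['contact_force'])"
```

```text
t 17.2 pos [0.5441 0.3068 0.1164] w 0.0366 | dp total [0.078 0.048 0.04 ] turn [ 0.0038 -0.002   0.0075]
[-0.68787159  0.38919007 -3.29799302]
```

Request:
{"method": "arm_command", "body": {"series": [{"dp": [0,0.045,0.038],"angular": [0.004,-0.002,0.007],"gripper": 30},{"dp": [0.02,0,0],"angular": [0,0,0],"gripper": 30},{"dp": [0.02,0,0],"angular": [0,0,0],"gripper": 30},{"dp": [0.015,0,0],"angular": [0,0,0],"gripper": 30},{"dp": [0.008,0,0],"angular": [0,0,0],"gripper": 30},{"dp": [0.008,0,0],"angular": [0,0,0],"gripper": 30},{"dp": [0.004,0,0],"angular": [0,0,0],"gripper": 30},{"dp": [0,0,0],"angular": [0,0,0],"gripper": 30}]}}

```text
clock: 18.2
position: [0.5532, 0.3046, 0.1101]
ee_rot: [0.571, 0.42, 0.569, -0.417]
contact_force: [-0.4, 0.3, -3.3]
width: 0.0366
```

```bash
python3 -c "
from h import *
go([.551,.304,.1065]);print(get_state()['contact_force'])"
```

```text
t 18.2 pos [0.5532 0.3046 0.1101] w 0.0366 | dp total [ 0.03  -0.019 -0.001] turn [-0.0007 -0.0002 -0.0039]
[-0.40567496  0.29763517 -3.32573445]
```

Request:
{"method": "arm_command", "body": {"series": [{"dp": [0.012,0,0],"angular": [0,0,-0.003],"gripper": 30},{"dp": [0.008,0,0],"angular": [0,0,0],"gripper": 30},{"dp": [0.008,0,0],"angular": [0,0,0],"gripper": 30},{"dp": [0.006,0,0],"angular": [0,0,0],"gripper": 30},{"dp": [0.005,0,0],"angular": [0,0,0],"gripper": 30},{"dp": [0.005,0,0],"angular": [0,0,0],"gripper": 30},{"dp": [0,0,0],"angular": [0,0,0],"gripper": 30},{"dp": [0,0,0],"angular": [0,0,0],"gripper": 30}]}}

```text
clock: 19.2
position: [0.5534, 0.3047, 0.1064]
ee_rot: [0.57, 0.419, 0.57, -0.418]
contact_force: [-1.2, -1.0, 1.0]
width: 0.0365
```

```bash
python3 -c "
from h import *
go([.551,.304,.1065]);print(get_state()['contact_force'])"
```

```text
t 19.2 pos [0.5534 0.3047 0.1064] w 0.0365 | dp total [-0.001 -0.021 -0.001] turn [-0.0007 -0.0003 -0.0018]
[-1.15364303 -0.98041134  1.02165055]
```

Contact here too. I release, then go to the jar.

Request:
{"method": "arm_command", "body": {"series": [{"dp": [0,0,0],"angular": [0,0,0],"gripper": 42},{"dp": [0,0,0],"angular": [0,0,0],"gripper": 55},{"dp": [0,0,0],"angular": [0,0,0],"gripper": 70},{"dp": [0,0,0],"angular": [0,0,0],"gripper": 80},{"dp": [-0.1,0,0],"angular": [0,0,0],"gripper": 80},{"dp": [-0.25,0,0],"angular": [0,0,0],"gripper": 80},{"dp": [-0.25,0,0],"angular": [0,0,0],"gripper": 80},{"dp": [-0.25,0,0.1],"angular": [0,0,0],"gripper": 80}]}}

```text
clock: 20.2
position: [0.5565, 0.2936, 0.2109]
ee_rot: [0.57, 0.419, 0.57, -0.418]
contact_force: [0.3, -0.7, -0.0]
width: 0.08
```

```bash
python3 -c "
from h import *
go([.5915,-.2328,.15])"
```

```text
t 20.2 pos [0.5565 0.2936 0.2109] w 0.08 | dp total [ 0.503 -1.041  4.271] turn [-0.0001 -0.0005 -0.0008]
```

Request:
{"method": "arm_command", "body": {"series": [{"dp": [0,-0.1,0.4],"angular": [0,0,0],"gripper": 80},{"dp": [0,-0.11,0.45],"angular": [0,0,0],"gripper": 80},{"dp": [0,-0.11,0.45],"angular": [0,0,0],"gripper": 80},{"dp": [0,-0.11,0.45],"angular": [0,0,0],"gripper": 80},{"dp": [0,-0.11,0.45],"angular": [0,0,0],"gripper": 80},{"dp": [0,-0.11,0.45],"angular": [0,0,0],"gripper": 80},{"dp": [0,-0.11,0.45],"angular": [0,0,0],"gripper": 80},{"dp": [0,-0.11,0.4],"angular": [0,0,0],"gripper": 80}]}}

```text
clock: 21.2
position: [0.59, -0.1473, 0.2228]
ee_rot: [0.578, 0.422, 0.566, -0.41]
contact_force: [0.3, 0.5, -1.0]
width: 0.08
```

```bash
python3 -c "
from h import *
go([.5915,-.2328,.15])"
```

```text
t 21.2 pos [ 0.59   -0.1473  0.2228] w 0.08 | dp total [ 0.604 -0.222  0.68 ] turn [ 0.0045  0.0025 -0.0152]
```

Request:
{"method": "arm_command", "body": {"series": [{"dp": [0,-0.07,0.27],"angular": [0.004,0.002,-0.008],"gripper": 85},{"dp": [0.05,-0.06,0.2],"angular": [0,0,-0.006],"gripper": 85},{"dp": [0.15,-0.05,0.1],"angular": [0,0,0],"gripper": 85},{"dp": [0.2,-0.02,0.02],"angular": [0,0,0],"gripper": 85},{"dp": [0.15,0,0],"angular": [0,0,0],"gripper": 85},{"dp": [0.05,0,0],"angular": [0,0,0],"gripper": 85},{"dp": [0,0,0],"angular": [0,0,0],"gripper": 85},{"dp": [0,0,0],"angular": [0,0,0],"gripper": 85}]}}

```text
clock: 22.2
position: [0.5873, -0.2249, 0.1475]
ee_rot: [0.57, 0.419, 0.57, -0.418]
contact_force: [0.3, 0.1, 0.4]
width: 0.0849
```

```bash
python3 w.py w3; python3 -c "
from h import *
go([.5915,-.2328,.07])"
```

```text
red 0
blue 0
yel 3135 [ 0.5938 -0.2334] 0.022 0.0576
t 22.25 pos [ 0.5873 -0.2249  0.1476] w 0.0848 | dp total [0.647 0.012 0.074] turn [-0.0005 -0.0009 -0.0012]
```

View pics/w3.png

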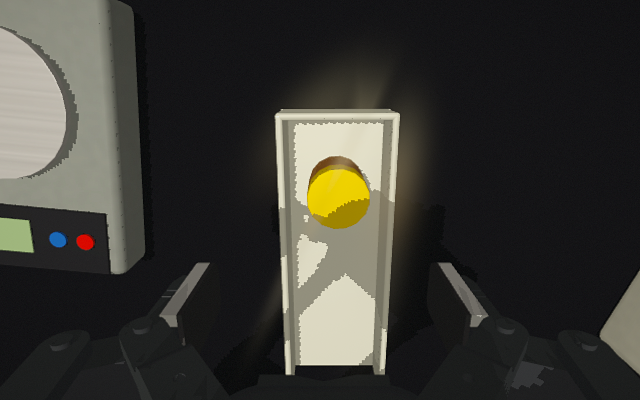

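The rack now holds only the jar, with its lid at (338,198); the lane and walls are clear. I centre and descend.

Request:
{"method": "arm_command", "body": {"series": [{"dp": [0,0.016,0.076],"angular": [0,-0.001,-0.001],"gripper": 85},{"dp": [0.1,0,0],"angular": [0,0,0],"gripper": 85},{"dp": [0.2,0,0],"angular": [0,0,0],"gripper": 85},{"dp": [0.2,0,0],"angular": [0,0,0],"gripper": 85},{"dp": [0.15,0,0],"angular": [0,0,0],"gripper": 75},{"dp": [0.05,0,0],"angular": [0,0,0],"gripper": 65},{"dp": [0,0,0],"angular": [0,0,0],"gripper": 58},{"dp": [0,0,0],"angular": [0,0,0],"gripper": 54}]}}

```text
clock: 23.25
position: [0.5939, -0.235, 0.0613]
ee_rot: [0.572, 0.419, 0.568, -0.418]
contact_force: [-0.4, -0.3, 0.3]
width: 0.0539
```

```bash
python3 -c "
from h import *
go([.592,-.233,.045])
for n in ['side','wrist']:
    im=get_image(n)['image']
    if n=='side':
        im=cv2.resize(im[150:220,290:420],None,fx=6,fy=6,interpolation=cv2.INTER_CUBIC)
    cv2.imwrite(f'pics/{n}4.png',im)"
```

```text
t 23.25 pos [ 0.5939 -0.235   0.0613] w 0.0539 | dp total [ 0.135 -0.011 -0.021] turn [-0.0009  0.002  -0.002 ]
```

View pics/side4.png

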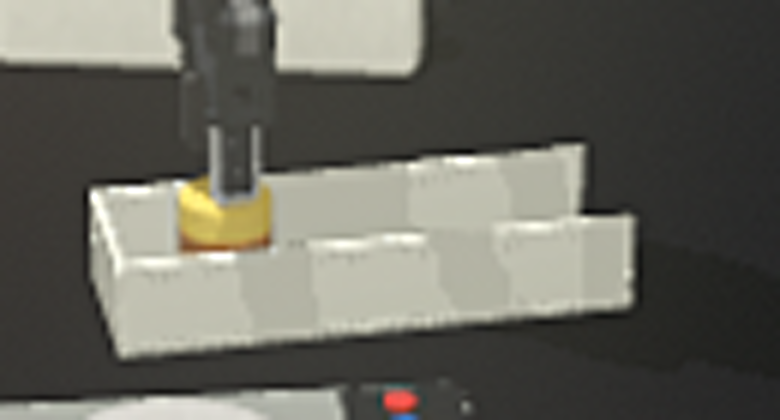

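The near finger's tip shows at crop (235,198), i.e. full frame (329,183), in front of the lid and above the near wall. I compute its height.

```bash
python3 -c "
from h import *
im=dict(np.load('side0.npz'))
for o in (.027,.034,.041):
  for z in (.055,.06,.065,.07,.075): print(o,z,np.round(proj(im,[.5939-.3007*o,-.235+.9537*o,z]),1))
"
```

```text
0.027 0.055 [327.7 185.7]
0.027 0.06 [327.7 184. ]
0.027 0.065 [327.7 182.4]
0.027 0.07 [327.7 180.7]
0.027 0.075 [327.6 179. ]
0.034 0.055 [328.2 186.8]
0.034 0.06 [328.2 185.1]
0.034 0.065 [328.2 183.4]
0.034 0.07 [328.2 181.7]
0.034 0.075 [328.1 180. ]
0.041 0.055 [328.7 187.9]
0.041 0.06 [328.7 186.2]
0.041 0.065 [328.7 184.5]
0.041 0.07 [328.6 182.8]
0.041 0.075 [328.6 181.1]
```

Request:
{"method": "arm_command", "body": {"series": [{"dp": [0,-0.011,-0.02],"angular": [0,0.002,-0.002],"gripper": 54},{"dp": [0.04,0,0],"angular": [0,0,0],"gripper": 54},{"dp": [0.04,0,0],"angular": [0,0,0],"gripper": 52},{"dp": [0.03,0,0],"angular": [0,0,0],"gripper": 52},{"dp": [0.02,0,0],"angular": [0,0,0],"gripper": 52},{"dp": [0.02,0,0],"angular": [0,0,0],"gripper": 52},{"dp": [0,0,0],"angular": [0,0,0],"gripper": 52},{"dp": [0,0,0],"angular": [0,0,0],"gripper": 52}]}}

```text
clock: 24.35
position: [0.5924, -0.2332, 0.0431]
ee_rot: [0.571, 0.419, 0.569, -0.418]
contact_force: [0.2, 0.5, 0.2]
width: 0.052
```

```bash
python3 -c "
from h import *
go([.592,-.233,.0425]); print(get_state()['contact_force'])"
```

```text
t 24.35 pos [ 0.5924 -0.2332  0.0431] w 0.052 | dp total [ 0.005 -0.003 -0.003] turn [-0.0008  0.0009 -0.0009]
[0.20191361 0.54354349 0.15081503]
```

Request:
{"method": "arm_command", "body": {"series": [{"dp": [0,0,0],"angular": [0,0,0],"gripper": 48},{"dp": [0,0,0],"angular": [0,0,0],"gripper": 44},{"dp": [0,0,0],"angular": [0,0,0],"gripper": 38},{"dp": [0,0,0],"angular": [0,0,0],"gripper": 38},{"dp": [0,0,0],"angular": [0,0,0],"gripper": 38},{"dp": [0,0,0],"angular": [0,0,0],"gripper": 38},{"dp": [0,0,0],"angular": [0,0,0],"gripper": 38},{"dp": [0,0,0],"angular": [0,0,0],"gripper": 38}], "grip_force": 35}}

```text
clock: 25.35
position: [0.5929, -0.2336, 0.0438]
ee_rot: [0.571, 0.419, 0.569, -0.418]
contact_force: [-0.4, 0.7, 0.5]
width: 0.042
```

```bash
python3 -c "
from h import *
go([.592,-.233,.0425]); print(get_state()['contact_force'])"
```

```text
t 25.35 pos [ 0.5929 -0.2336  0.0438] w 0.042 | dp total [ 0.011 -0.006 -0.007] turn [-0.0008  0.0016 -0.0015]
[-0.42144385  0.69883896  0.53798302]
```

Request:
{"method": "arm_command", "body": {"series": [{"dp": [-0.03,0,0],"angular": [0,0,0],"gripper": 38},{"dp": [-0.06,0,0],"angular": [0,0,0],"gripper": 38},{"dp": [-0.08,0,0],"angular": [0,0,0],"gripper": 38},{"dp": [-0.08,0,0],"angular": [0,0,0],"gripper": 38},{"dp": [-0.05,0,0],"angular": [0,0,0],"gripper": 38},{"dp": [0,0,0],"angular": [0,0,0],"gripper": 38},{"dp": [0,0,0],"angular": [0,0,0],"gripper": 38},{"dp": [0,0,0],"angular": [0,0,0],"gripper": 38}]}}

```text
clock: 26.35
position: [0.5925, -0.2332, 0.0823]
ee_rot: [0.571, 0.419, 0.569, -0.418]
contact_force: [-1.1, 0.1, -0.3]
width: 0.0416
```

```bash
python3 -c "
from h import *
go([.5824,.0035,.16]);print(get_state()['contact_force'])
im=get_image('side')['image']
cv2.imwrite('pics/s5.png',cv2.resize(im[130:230,280:420],None,fx=5,fy=5,interpolation=cv2.INTER_CUBIC))"
```

```text
t 26.35 pos [ 0.5925 -0.2332  0.0823] w 0.0416 | dp total [-0.65   0.512 -1.906] turn [-0.0008  0.0013 -0.0014]
[-1.09741718  0.06888616 -0.33690308]
```

View pics/s5.png

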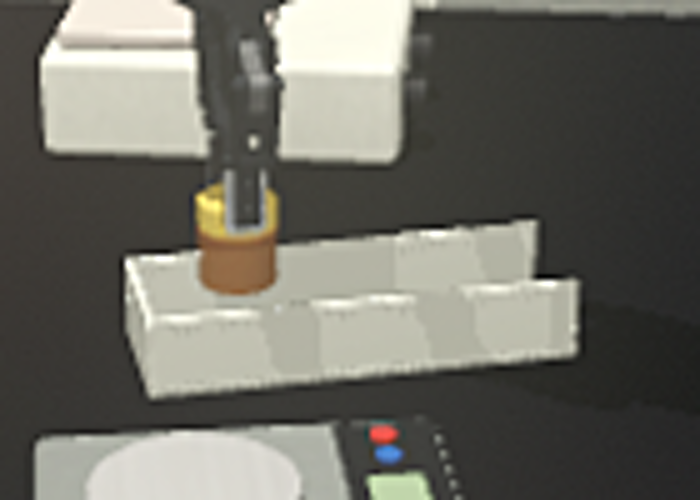

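The jar hangs upright in the grip (crop 237,240), clear of the rack. I lift it and carry it to the pan.

Request:
{"method": "arm_command", "body": {"series": [{"dp": [-0.1,0,0],"angular": [0,0,0],"gripper": 38},{"dp": [-0.2,0,0],"angular": [0,0,0],"gripper": 38},{"dp": [-0.2,0,0],"angular": [0,0,0],"gripper": 38},{"dp": [-0.15,0.02,-0.07],"angular": [0,0,0],"gripper": 38},{"dp": [0,0.05,-0.18],"angular": [0,0,0],"gripper": 38},{"dp": [0,0.07,-0.28],"angular": [0,0,0],"gripper": 38},{"dp": [0,0.08,-0.3],"angular": [0,0,0],"gripper": 38},{"dp": [0,0.08,-0.3],"angular": [0,0,0],"gripper": 38}]}}

```text
clock: 27.4
position: [0.5847, -0.088, 0.1626]
ee_rot: [0.569, 0.42, 0.569, -0.419]
contact_force: [0.0, 0.2, -0.2]
width: 0.0423
```

```bash
python3 -c "
from h import *
go([.5824,.0035,.12])"
```

```text
t 27.4 pos [ 0.5847 -0.088   0.1626] w 0.0423 | dp total [ 0.356  0.206 -0.734] turn [-0.0035 -0.0003 -0.0006]
```

Request:
{"method": "arm_command", "body": {"series": [{"dp": [0,0.07,-0.25],"angular": [-0.003,0,0],"gripper": 38},{"dp": [0,0.06,-0.2],"angular": [0,0,0],"gripper": 38},{"dp": [0,0.05,-0.14],"angular": [0,0,0],"gripper": 38},{"dp": [0.05,0.02,-0.08],"angular": [0,0,0],"gripper": 38},{"dp": [0.12,0,0],"angular": [0,0,0],"gripper": 38},{"dp": [0.12,0,0],"angular": [0,0,0],"gripper": 38},{"dp": [0.05,0,0],"angular": [0,0,0],"gripper": 38},{"dp": [0,0,0],"angular": [0,0,0],"gripper": 38}]}}

```text
clock: 28.4
position: [0.5783, 0.004, 0.1151]
ee_rot: [0.568, 0.416, 0.574, -0.418]
contact_force: [-0.4, 0.2, 0.6]
width: 0.0421
```

```bash
python3 -c "
from h import *
go([.5824,.0035,.0885])"
```

```text
t 28.4 pos [0.5783 0.004  0.1151] w 0.0421 | dp total [0.222 0.033 0.015] turn [ 0.002  -0.0031  0.0045]
```

Request:
{"method": "arm_command", "body": {"series": [{"dp": [0,0.03,0.012],"angular": [0.002,-0.003,0.004],"gripper": 38},{"dp": [0.05,0,0],"angular": [0,0,0],"gripper": 38},{"dp": [0.05,0,0],"angular": [0,0,0],"gripper": 38},{"dp": [0.04,0,0],"angular": [0,0,0],"gripper": 38},{"dp": [0.02,0,0],"angular": [0,0,0],"gripper": 38},{"dp": [0.01,0,0],"angular": [0,0,0],"gripper": 38},{"dp": [0,0,0],"angular": [0,0,0],"gripper": 38},{"dp": [0,0,0],"angular": [0,0,0],"gripper": 38}]}}

```text
clock: 29.4
position: [0.5835, 0.003, 0.0942]
ee_rot: [0.571, 0.419, 0.569, -0.418]
contact_force: [0.0, -0.1, -1.0]
width: 0.0423
```

```bash
python3 -c "
from h import *
go([.5824,.0035,.0875]); print(get_state()['contact_force'])"
```

```text
t 29.4 pos [0.5835 0.003  0.0942] w 0.0423 | dp total [ 0.056 -0.007 -0.007] turn [-0.0008  0.0008 -0.0012]
[ 0.03651891 -0.09771766 -0.99965154]
```

Request:
{"method": "arm_command", "body": {"series": [{"dp": [0.015,-0.006,-0.006],"angular": [0,0,0],"gripper": 38},{"dp": [0.012,0,0],"angular": [0,0,0],"gripper": 38},{"dp": [0.008,0,0],"angular": [0,0,0],"gripper": 38},{"dp": [0.008,0,0],"angular": [0,0,0],"gripper": 38},{"dp": [0.006,0,0],"angular": [0,0,0],"gripper": 38},{"dp": [0.005,0,0],"angular": [0,0,0],"gripper": 38},{"dp": [0.004,0,0],"angular": [0,0,0],"gripper": 38},{"dp": [0,0,0],"angular": [0,0,0],"gripper": 38}]}}

```text
clock: 30.4
position: [0.5828, 0.0034, 0.0878]
ee_rot: [0.571, 0.419, 0.569, -0.418]
contact_force: [-0.5, -0.3, -1.0]
width: 0.0419
```

```bash
python3 -c "
from h import *
go([.5824,.0035,.0875]); print(get_state()['contact_force'])"
```

```text
t 30.4 pos [0.5828 0.0034 0.0878] w 0.0419 | dp total [ 0.003 -0.003 -0.002] turn [-0.0008  0.001  -0.0018]
[-0.46645164 -0.27225113 -1.04498006]
```

Not in contact yet, so I keep easing down.

Request:
{"method": "arm_command", "body": {"series": [{"dp": [0.006,0,0],"angular": [0,0,0],"gripper": 38},{"dp": [0.005,0,0],"angular": [0,0,0],"gripper": 38},{"dp": [0.005,0,0],"angular": [0,0,0],"gripper": 38},{"dp": [0.004,0,0],"angular": [0,0,0],"gripper": 38},{"dp": [0,0,0],"angular": [0,0,0],"gripper": 38},{"dp": [0,0,0],"angular": [0,0,0],"gripper": 38},{"dp": [0,0,0],"angular": [0,0,0],"gripper": 38},{"dp": [0,0,0],"angular": [0,0,0],"gripper": 38}]}}

```text
clock: 31.4
position: [0.5829, 0.0034, 0.0878]
ee_rot: [0.571, 0.419, 0.569, -0.418]
contact_force: [-1.4, 0.4, 4.5]
width: 0.042
```

```bash
python3 -c "
from h import *
go([.5824,.0035,.0875]); print(get_state()['contact_force'])"
```

```text
t 31.4 pos [0.5829 0.0034 0.0878] w 0.042 | dp total [ 0.002 -0.004 -0.002] turn [-0.0008  0.0014 -0.0026]
[-1.37262476  0.35501017  4.46312994]
```

Request:
{"method": "arm_command", "body": {"series": [{"dp": [0,0,0],"angular": [0,0,0],"gripper": 44},{"dp": [0,0,0],"angular": [0,0,0],"gripper": 50},{"dp": [0,0,0],"angular": [0,0,0],"gripper": 58},{"dp": [0,0,0],"angular": [0,0,0],"gripper": 65},{"dp": [-0.08,0,0],"angular": [0,0,0],"gripper": 70},{"dp": [-0.2,0,0],"angular": [0,0,0],"gripper": 80},{"dp": [-0.3,0,0],"angular": [0,0,0],"gripper": 80},{"dp": [-0.3,0,0],"angular": [0,0,0],"gripper": 80}]}}

```text
clock: 32.4
position: [0.581, 0.0036, 0.1934]
ee_rot: [0.569, 0.418, 0.57, -0.419]
contact_force: [1.4, -0.0, -0.3]
width: 0.0798
```

```bash
cat > c.py <<'E'
from h import *
import sys
def run(tag):
    for nm in('top','side'):
        im=get_image(nm); cv2.imwrite(f'pics/{nm}{tag}.png',im['image']); Q=cloud(im); h=cv2.cvtColor(im['image'],cv2.COLOR_BGR2HSV)
        for c,hr in (('yel',(20,35)),('blue',(100,125)),('red',(0,8))):
            zr=(.09,.115) if c=='yel' else (.128,.15)
            m=(h[...,0]>=hr[0])&(h[...,0]<=hr[1])&(h[...,1]>100)&(h[...,2]>60)&(Q[...,2]>zr[0])&(Q[...,2]<zr[1])&(Q[...,0]<.72)&(Q[...,0]>.35)&(abs(Q[...,1])<.4)
            p=Q[m]
            if len(p)<20: print(nm,c,len(p)); continue
            k,r=cv2.minEnclosingCircle(p[:,:2].astype(np.float32)); print(nm,c,len(p),np.round(k,4),round(r,4),p[:,2].max().round(4))
run(sys.argv[1])
E
python3 c.py 6; python3 -c "
from h import *
go([.5534,.3047,.2])"
```

```text
top yel 267 [0.5801 0.0044] 0.0217 0.1031
top blue 241 [0.5506 0.3036] 0.019 0.1419
top red 280 [0.4513 0.2909] 0.0191 0.1417
side yel 192 [0.5815 0.0066] 0.0224 0.1023
side blue 336 [0.5514 0.3061] 0.0196 0.1405
side red 344 [0.4523 0.2918] 0.0197 0.14
t 32.5 pos [0.584  0.0033 0.1971] w 0.0799 | dp total [-0.029  0.509 -2.472] turn [-0.0008  0.0023 -0.0046]
```

The jar stands 2-3 mm from the pan centre, and both bottles are upright on the tray. Next I fetch blue.

Request:
{"method": "arm_command", "body": {"series": [{"dp": [0,0.06,-0.3],"angular": [0,0.002,-0.004],"gripper": 80},{"dp": [0,0.08,-0.4],"angular": [0,0,0],"gripper": 80},{"dp": [0,0.08,-0.4],"angular": [0,0,0],"gripper": 80},{"dp": [0,0.08,-0.4],"angular": [0,0,0],"gripper": 80},{"dp": [0,0.08,-0.4],"angular": [0,0,0],"gripper": 85},{"dp": [0,0.07,-0.35],"angular": [0,0,0],"gripper": 85},{"dp": [0,0.04,-0.2],"angular": [0,0,0],"gripper": 85},{"dp": [0,0,0],"angular": [0,0,0],"gripper": 85}]}}

```text
clock: 33.5
position: [0.5506, 0.3093, 0.1949]
ee_rot: [0.57, 0.419, 0.569, -0.42]
contact_force: [0.1, -0.6, -1.0]
width: 0.0852
```

```bash
python3 -c "
from h import *
go([.5534,.3047,.1064])"
```

```text
t 33.5 pos [0.5506 0.3093 0.1949] w 0.0852 | dp total [0.738 0.011 0.042] turn [-0.0023  0.0012  0.0002]
```

Request:
{"method": "arm_command", "body": {"series": [{"dp": [0,0.011,0.042],"angular": [-0.002,0.001,0],"gripper": 85},{"dp": [0.12,0,0],"angular": [0,0,0],"gripper": 85},{"dp": [0.16,0,0],"angular": [0,0,0],"gripper": 85},{"dp": [0.16,0,0],"angular": [0,0,0],"gripper": 85},{"dp": [0.13,0,0],"angular": [0,0,0],"gripper": 85},{"dp": [0.08,0,0],"angular": [0,0,0],"gripper": 85},{"dp": [0.04,0,0],"angular": [0,0,0],"gripper": 65},{"dp": [0,0,0],"angular": [0,0,0],"gripper": 52}]}}

```text
clock: 34.5
position: [0.5539, 0.2968, 0.1059]
ee_rot: [0.569, 0.419, 0.569, -0.422]
contact_force: [-0.3, -0.3, -0.1]
width: 0.0521
```

```bash
python3 -c "
from h import *
go([.5534,.3047,.1064])"
```

```text
t 34.5 pos [0.5539 0.2968 0.1059] w 0.0521 | dp total [-0.004  0.016 -0.064] turn [-0.005   0.0018  0.0026]
```

Request:
{"method": "arm_command", "body": {"series": [{"dp": [-0.004,0.008,-0.03],"angular": [-0.005,0.002,0.002],"gripper": 54},{"dp": [0,0.008,-0.034],"angular": [0,0,0],"gripper": 54},{"dp": [0,0,0],"angular": [0,0,0],"gripper": 54},{"dp": [0,0,0],"angular": [0,0,0],"gripper": 52},{"dp": [0,0,0],"angular": [0,0,0],"gripper": 52},{"dp": [0,0,0],"angular": [0,0,0],"gripper": 52},{"dp": [0,0,0],"angular": [0,0,0],"gripper": 52},{"dp": [0,0,0],"angular": [0,0,0],"gripper": 52}]}}

```text
clock: 35.5
position: [0.5544, 0.3062, 0.1084]
ee_rot: [0.571, 0.419, 0.57, -0.417]
contact_force: [0.3, 0.9, 0.7]
width: 0.0515
```

```bash
python3 -c "
from h import *
go([.5534,.3047,.1064])"; python3 c.py 7
```

```text
t 35.5 pos [0.5544 0.3062 0.1084] w 0.0515 | dp total [ 0.017 -0.012  0.009] turn [ 0.0007 -0.0006 -0.0021]
top yel 290 [0.5806 0.004 ] 0.0217 0.1028
top blue 124 [0.5481 0.3031] 0.0182 0.141
top red 278 [0.4513 0.2915] 0.019 0.1433
side yel 0
side blue 55 [0.5601 0.3167] 0.0208 0.1447
side red 345 [0.451  0.2919] 0.0205 0.1408
```

Request:
{"method": "arm_command", "body": {"series": [{"dp": [0.016,-0.012,0.009],"angular": [0,0,-0.002],"gripper": 52},{"dp": [0,0,0],"angular": [0,0,0],"gripper": 46},{"dp": [0,0,0],"angular": [0,0,0],"gripper": 40},{"dp": [0,0,0],"angular": [0,0,0],"gripper": 30},{"dp": [0,0,0],"angular": [0,0,0],"gripper": 30},{"dp": [0,0,0],"angular": [0,0,0],"gripper": 30},{"dp": [0,0,0],"angular": [0,0,0],"gripper": 30},{"dp": [0,0,0],"angular": [0,0,0],"gripper": 30}], "grip_force": 40}}

```text
clock: 36.6
position: [0.5535, 0.3045, 0.1064]
ee_rot: [0.57, 0.418, 0.571, -0.418]
contact_force: [-0.0, -1.4, 0.4]
width: 0.0369
```

```bash
python3 -c "
from h import *
go([.5534,.3047,.1064])"
```

```text
t 36.6 pos [0.5535 0.3045 0.1064] w 0.0369 | dp total [ 0.    -0.001 -0.002] turn [ 0.0007 -0.0004 -0.0001]
```

Request:
{"method": "arm_command", "body": {"series": [{"dp": [-0.04,0,0],"angular": [0,0,0],"gripper": 30},{"dp": [-0.12,0,0],"angular": [0,0,0],"gripper": 30},{"dp": [-0.25,0,0],"angular": [0,0,0],"gripper": 30},{"dp": [-0.3,0,0],"angular": [0,0,0],"gripper": 30},{"dp": [-0.3,0,0],"angular": [0,0,0],"gripper": 30},{"dp": [-0.25,0,0],"angular": [0,0,0],"gripper": 30},{"dp": [-0.1,-0.05,0.15],"angular": [0,0,0],"gripper": 30},{"dp": [0,-0.1,0.3],"angular": [0,0,0],"gripper": 30}]}}

```text
clock: 37.6
position: [0.5509, 0.2468, 0.276]
ee_rot: [0.57, 0.416, 0.572, -0.418]
contact_force: [1.2, -1.2, -5.0]
width: 0.0365
```

```bash
python3 -c "
from h import *
go([.532,-.2529,.26])"
```

```text
t 37.6 pos [0.5509 0.2468 0.276 ] w 0.0365 | dp total [ 0.137 -1.422  3.917] turn [ 0.0033 -0.0003  0.0027]
```

Request:
{"method": "arm_command", "body": {"series": [{"dp": [0,-0.15,0.42],"angular": [0.003,0,0.002],"gripper": 30},{"dp": [0,-0.16,0.45],"angular": [0,0,0],"gripper": 30},{"dp": [0,-0.16,0.45],"angular": [0,0,0],"gripper": 30},{"dp": [0,-0.16,0.45],"angular": [0,0,0],"gripper": 30},{"dp": [0,-0.16,0.45],"angular": [0,0,0],"gripper": 30},{"dp": [0,-0.16,0.45],"angular": [0,0,0],"gripper": 30},{"dp": [0,-0.16,0.4],"angular": [0,0,0],"gripper": 30},{"dp": [0,-0.12,0.3],"angular": [0,0,0],"gripper": 30}]}}

```text
clock: 38.6
position: [0.5214, -0.2037, 0.2739]
ee_rot: [0.568, 0.415, 0.572, -0.422]
contact_force: [0.5, 0.3, -3.1]
width: 0.0364
```

```bash
python3 -c "
from h import *
go([.532,-.2529,.18])"
```

```text
t 38.6 pos [ 0.5214 -0.2037  0.2739] w 0.0364 | dp total [ 0.784 -0.029  0.417] turn [-0.0009  0.0006  0.0081]
```

Request:
{"method": "arm_command", "body": {"series": [{"dp": [0,-0.02,0.18],"angular": [0,0,0.008],"gripper": 30},{"dp": [0,0,0.1],"angular": [0,0,0],"gripper": 30},{"dp": [0.1,0,0.08],"angular": [0,0,0],"gripper": 30},{"dp": [0.2,0,0.02],"angular": [0,0,0],"gripper": 30},{"dp": [0.25,0,0],"angular": [0,0,0],"gripper": 30},{"dp": [0.15,0,0],"angular": [0,0,0],"gripper": 30},{"dp": [0.05,0,0],"angular": [0,0,0],"gripper": 30},{"dp": [0,0,0],"angular": [0,0,0],"gripper": 30}]}}

```text
clock: 39.6
position: [0.5268, -0.25, 0.176]
ee_rot: [0.566, 0.418, 0.573, -0.42]
contact_force: [-0.3, -0.9, -2.2]
width: 0.0367
```

```bash
python3 -c "
from h import *
go([.532,-.2529,.1095])"
```

```text
t 39.6 pos [ 0.5268 -0.25    0.176 ] w 0.0367 | dp total [0.554 0.039 0.039] turn [-0.0021 -0.0042  0.0055]
```

Request:
{"method": "arm_command", "body": {"series": [{"dp": [0,0.038,0.038],"angular": [-0.002,-0.004,0.005],"gripper": 30},{"dp": [0,0,0],"angular": [0,0,0],"gripper": 30},{"dp": [0.05,0,0],"angular": [0,0,0],"gripper": 30},{"dp": [0.06,0,0],"angular": [0,0,0],"gripper": 30},{"dp": [0.05,0,0],"angular": [0,0,0],"gripper": 30},{"dp": [0,0,0],"angular": [0,0,0],"gripper": 30},{"dp": [0,0,0],"angular": [0,0,0],"gripper": 30},{"dp": [0,0,0],"angular": [0,0,0],"gripper": 30}]}}

```text
clock: 40.6
position: [0.5342, -0.2537, 0.1576]
ee_rot: [0.572, 0.418, 0.569, -0.418]
contact_force: [0.3, 0.8, -3.5]
width: 0.0366
```

```bash
python3 -c "
from h import *
go([.532,-.2529,.1095])"
```

```text
t 40.6 pos [ 0.5342 -0.2537  0.1576] w 0.0366 | dp total [ 0.4   -0.016 -0.013] turn [ 0.0004  0.002  -0.0015]
```

Request:
{"method": "arm_command", "body": {"series": [{"dp": [0.03,-0.016,-0.013],"angular": [0,0.002,-0.001],"gripper": 30},{"dp": [0.06,0,0],"angular": [0,0,0],"gripper": 30},{"dp": [0.07,0,0],"angular": [0,0,0],"gripper": 30},{"dp": [0.07,0,0],"angular": [0,0,0],"gripper": 30},{"dp": [0.06,0,0],"angular": [0,0,0],"gripper": 30},{"dp": [0.03,0,0],"angular": [0,0,0],"gripper": 30},{"dp": [0.01,0,0],"angular": [0,0,0],"gripper": 30},{"dp": [0,0,0],"angular": [0,0,0],"gripper": 30}]}}

```text
clock: 41.6
position: [0.5317, -0.2527, 0.1148]
ee_rot: [0.57, 0.418, 0.57, -0.418]
contact_force: [-1.0, 0.7, -2.3]
width: 0.0369
```

```bash
python3 -c "
from h import *
go([.532,-.2529,.1095]);print(get_state()['contact_force'])"
```

```text
t 41.6 pos [ 0.5317 -0.2527  0.1148] w 0.0369 | dp total [0.044 0.002 0.002] turn [ 0.0004 -0.0003 -0.0002]
[-0.98472727  0.6972022  -2.25040496]
```

Request:
{"method": "arm_command", "body": {"series": [{"dp": [0.016,0,0],"angular": [0,0,0],"gripper": 30},{"dp": [0.012,0,0],"angular": [0,0,0],"gripper": 30},{"dp": [0.008,0,0],"angular": [0,0,0],"gripper": 30},{"dp": [0.006,0,0],"angular": [0,0,0],"gripper": 30},{"dp": [0.006,0,0],"angular": [0,0,0],"gripper": 30},{"dp": [0.006,0,0],"angular": [0,0,0],"gripper": 30},{"dp": [0,0,0],"angular": [0,0,0],"gripper": 30},{"dp": [0,0,0],"angular": [0,0,0],"gripper": 30}]}}

```text
clock: 42.6
position: [0.5324, -0.253, 0.1095]
ee_rot: [0.571, 0.418, 0.57, -0.418]
contact_force: [-0.7, 0.3, -2.5]
width: 0.0367
```

```bash
python3 -c "
from h import *
go([.532,-.2529,.1095]);print(get_state()['contact_force'])"
```

```text
t 42.6 pos [ 0.5324 -0.253   0.1095] w 0.0367 | dp total [ 0.    -0.003 -0.002] turn [ 0.0004  0.0009 -0.0014]
[-0.68130156  0.28360293 -2.48348188]
```

Request:
{"method": "arm_command", "body": {"series": [{"dp": [0.006,-0.003,0],"angular": [0,0,0],"gripper": 30},{"dp": [0.005,0,0],"angular": [0,0,0],"gripper": 30},{"dp": [0.005,0,0],"angular": [0,0,0],"gripper": 30},{"dp": [0.004,0,0],"angular": [0,0,0],"gripper": 30},{"dp": [0,0,0],"angular": [0,0,0],"gripper": 30},{"dp": [0,0,0],"angular": [0,0,0],"gripper": 30},{"dp": [0,0,0],"angular": [0,0,0],"gripper": 30},{"dp": [0,0,0],"angular": [0,0,0],"gripper": 30}]}}

```text
clock: 43.6
position: [0.5326, -0.2531, 0.1095]
ee_rot: [0.572, 0.419, 0.569, -0.417]
contact_force: [-0.6, 0.3, 3.2]
width: 0.0365
```

```bash
python3 -c "
from h import *
go([.532,-.2529,.1095]);print(get_state()['contact_force'])"
```

```text
t 43.6 pos [ 0.5326 -0.2531  0.1095] w 0.0365 | dp total [-0.    -0.005 -0.003] turn [ 0.0003  0.0016 -0.0026]
[-0.62126682  0.30810745  3.16581433]
```

Blue is seated at its original pose to within 1 mm. I release and rise.

Request:
{"method": "arm_command", "body": {"series": [{"dp": [0,0,0],"angular": [0,0,0],"gripper": 42},{"dp": [0,0,0],"angular": [0,0,0],"gripper": 55},{"dp": [0,0,0],"angular": [0,0,0],"gripper": 70},{"dp": [0,0,0],"angular": [0,0,0],"gripper": 80},{"dp": [-0.1,0,0],"angular": [0,0,0],"gripper": 80},{"dp": [-0.25,0,0],"angular": [0,0,0],"gripper": 80},{"dp": [-0.3,0,0],"angular": [0,0,0],"gripper": 80},{"dp": [-0.3,0,-0.1],"angular": [0,0,0],"gripper": 80}]}}

```text
clock: 44.6
position: [0.5278, -0.2419, 0.2245]
ee_rot: [0.57, 0.418, 0.57, -0.418]
contact_force: [0.9, -0.9, -0.6]
width: 0.0801
```

```bash
python3 -c "
from h import *
go([.4535,.2907,.21])"
```

```text
t 44.6 pos [ 0.5278 -0.2419  0.2245] w 0.0801 | dp total [ 0.121  0.743 -4.419] turn [-0.0001  0.     -0.0004]
```

Request:
{"method": "arm_command", "body": {"series": [{"dp": [0,0.07,-0.42],"angular": [0,0,0],"gripper": 80},{"dp": [0,0.08,-0.47],"angular": [0,0,0],"gripper": 80},{"dp": [0,0.08,-0.47],"angular": [0,0,0],"gripper": 80},{"dp": [0,0.08,-0.47],"angular": [0,0,0],"gripper": 80},{"dp": [0,0.08,-0.47],"angular": [0,0,0],"gripper": 80},{"dp": [0,0.08,-0.47],"angular": [0,0,0],"gripper": 80},{"dp": [0,0.08,-0.47],"angular": [0,0,0],"gripper": 80},{"dp": [0,0.08,-0.4],"angular": [0,0,0],"gripper": 80}]}}

```text
clock: 45.6
position: [0.4734, 0.206, 0.2346]
ee_rot: [0.577, 0.424, 0.56, -0.416]
contact_force: [0.2, -1.1, -0.6]
width: 0.08
```

```bash
python3 -c "
from h import *
go([.4535,.2907,.2])"
```

```text
t 45.6 pos [0.4734 0.206  0.2346] w 0.08 | dp total [ 0.281  0.042 -0.727] turn [-0.0049  0.008  -0.0145]
```

Request:
{"method": "arm_command", "body": {"series": [{"dp": [0,0.02,-0.27],"angular": [-0.005,0.008,-0.01],"gripper": 85},{"dp": [0,0.02,-0.2],"angular": [0,0,-0.004],"gripper": 85},{"dp": [0.05,0,-0.15],"angular": [0,0,0],"gripper": 85},{"dp": [0.1,0,-0.08],"angular": [0,0,0],"gripper": 85},{"dp": [0.08,0,0],"angular": [0,0,0],"gripper": 85},{"dp": [0,0,0],"angular": [0,0,0],"gripper": 85},{"dp": [0,0,0],"angular": [0,0,0],"gripper": 85},{"dp": [0,0,0],"angular": [0,0,0],"gripper": 85}]}}

```text
clock: 46.6
position: [0.4517, 0.2916, 0.2079]
ee_rot: [0.572, 0.418, 0.57, -0.416]
contact_force: [-0.9, -0.5, 0.6]
width: 0.0852
```

```bash
python3 -c "
from h import *
go([.4535,.2907,.105])"
```

```text
t 46.6 pos [0.4517 0.2916 0.2079] w 0.0852 | dp total [0.858 0.008 0.011] turn [ 0.0026  0.0005 -0.0027]
```

Request:
{"method": "arm_command", "body": {"series": [{"dp": [0.08,0.008,0.01],"angular": [0.002,0,-0.002],"gripper": 85},{"dp": [0.14,0,0],"angular": [0,0,0],"gripper": 85},{"dp": [0.16,0,0],"angular": [0,0,0],"gripper": 85},{"dp": [0.16,0,0],"angular": [0,0,0],"gripper": 85},{"dp": [0.14,0,0],"angular": [0,0,0],"gripper": 85},{"dp": [0.08,0,0],"angular": [0,0,0],"gripper": 85},{"dp": [0.03,0,0],"angular": [0,0,0],"gripper": 75},{"dp": [0,0,0],"angular": [0,0,0],"gripper": 65}]}}

```text
clock: 47.6
position: [0.4552, 0.2894, 0.1091]
ee_rot: [0.571, 0.419, 0.569, -0.418]
contact_force: [0.0, 0.5, 0.1]
width: 0.0649
```

```bash
python3 -c "
from h import *
go([.4535,.2907,.105])"
```

```text
t 47.6 pos [0.4552 0.2894 0.1091] w 0.0649 | dp total [ 0.034 -0.01  -0.015] turn [-0.0014  0.0007 -0.0019]
```

Request:
{"method": "arm_command", "body": {"series": [{"dp": [0.02,-0.01,-0.015],"angular": [-0.001,0,-0.002],"gripper": 60},{"dp": [0.014,0,0],"angular": [0,0,0],"gripper": 54},{"dp": [0,0,0],"angular": [0,0,0],"gripper": 48},{"dp": [0,0,0],"angular": [0,0,0],"gripper": 42},{"dp": [0,0,0],"angular": [0,0,0],"gripper": 36},{"dp": [0,0,0],"angular": [0,0,0],"gripper": 30},{"dp": [0,0,0],"angular": [0,0,0],"gripper": 30},{"dp": [0,0,0],"angular": [0,0,0],"gripper": 30}]}}

```text
clock: 48.6
position: [0.4544, 0.2913, 0.1065]
ee_rot: [0.571, 0.419, 0.569, -0.417]
contact_force: [0.4, -0.1, 0.5]
width: 0.0368
```

```bash
python3 -c "
from h import *
go([.4535,.2907,.105])"
```

```text
t 48.6 pos [0.4544 0.2913 0.1065] w 0.0368 | dp total [ 0.013 -0.009  0.003] turn [-0.0002  0.0005 -0.002 ]
```

Request:
{"method": "arm_command", "body": {"series": [{"dp": [-0.04,0,0],"angular": [0,0,0],"gripper": 30},{"dp": [-0.12,0,0],"angular": [0,0,0],"gripper": 30},{"dp": [-0.25,0,0],"angular": [0,0,0],"gripper": 30},{"dp": [-0.3,0,0],"angular": [0,0,0],"gripper": 30},{"dp": [-0.3,0,0],"angular": [0,0,0],"gripper": 30},{"dp": [-0.25,0,0],"angular": [0,0,0],"gripper": 30},{"dp": [-0.1,-0.05,0.15],"angular": [0,0,0],"gripper": 30},{"dp": [0,-0.08,0.3],"angular": [0,0,0],"gripper": 30}]}}

```text
clock: 49.6
position: [0.4544, 0.234, 0.2784]
ee_rot: [0.572, 0.418, 0.57, -0.416]
contact_force: [-0.6, 0.0, -2.8]
width: 0.0369
```

```bash
python3 -c "
from h import *
go([.468,-.2715,.26])"
```

```text
t 49.6 pos [0.4544 0.234  0.2784] w 0.0369 | dp total [ 0.153 -1.174  4.048] turn [ 0.0023  0.0008 -0.0023]
```

Request:
{"method": "arm_command", "body": {"series": [{"dp": [0,-0.14,0.42],"angular": [0.002,0,-0.002],"gripper": 30},{"dp": [0,-0.14,0.46],"angular": [0,0,0],"gripper": 30},{"dp": [0,-0.14,0.46],"angular": [0,0,0],"gripper": 30},{"dp": [0,-0.14,0.46],"angular": [0,0,0],"gripper": 30},{"dp": [0,-0.14,0.46],"angular": [0,0,0],"gripper": 30},{"dp": [0,-0.14,0.46],"angular": [0,0,0],"gripper": 30},{"dp": [0,-0.14,0.4],"angular": [0,0,0],"gripper": 30},{"dp": [0,-0.12,0.3],"angular": [0,0,0],"gripper": 30}]}}

```text
clock: 50.6
position: [0.4418, -0.2166, 0.2771]
ee_rot: [0.569, 0.415, 0.571, -0.421]
contact_force: [1.4, -0.0, -1.5]
width: 0.037
```

```bash
python3 -c "
from h import *
go([.468,-.2715,.18])"
```

```text
t 50.6 pos [ 0.4418 -0.2166  0.2771] w 0.037 | dp total [0.81  0.078 0.5  ] turn [-0.0005  0.0016  0.0053]
```

Request:
{"method": "arm_command", "body": {"series": [{"dp": [0,0.04,0.2],"angular": [0,0.001,0.005],"gripper": 30},{"dp": [0,0.03,0.15],"angular": [0,0,0],"gripper": 30},{"dp": [0,0.01,0.1],"angular": [0,0,0],"gripper": 30},{"dp": [0.15,0,0.03],"angular": [0,0,0],"gripper": 30},{"dp": [0.25,0,0],"angular": [0,0,0],"gripper": 30},{"dp": [0.15,0,0],"angular": [0,0,0],"gripper": 30},{"dp": [0.05,0,0],"angular": [0,0,0],"gripper": 30},{"dp": [0,0,0],"angular": [0,0,0],"gripper": 30}]}}

```text
clock: 51.6
position: [0.4698, -0.2696, 0.2024]
ee_rot: [0.569, 0.418, 0.572, -0.417]
contact_force: [0.3, -0.2, -1.3]
width: 0.0369
```

```bash
python3 -c "
from h import *
go([.468,-.2715,.1095])"
```

```text
t 51.6 pos [ 0.4698 -0.2696  0.2024] w 0.0369 | dp total [ 0.774 -0.018  0.013] turn [ 0.0011 -0.0023  0.0006]
```

Request:
{"method": "arm_command", "body": {"series": [{"dp": [0,-0.018,0.012],"angular": [0.001,-0.002,0],"gripper": 30},{"dp": [0,0,0],"angular": [0,0,0],"gripper": 30},{"dp": [0.06,0,0],"angular": [0,0,0],"gripper": 30},{"dp": [0.1,0,0],"angular": [0,0,0],"gripper": 30},{"dp": [0.1,0,0],"angular": [0,0,0],"gripper": 30},{"dp": [0.08,0,0],"angular": [0,0,0],"gripper": 30},{"dp": [0.03,0,0],"angular": [0,0,0],"gripper": 30},{"dp": [0,0,0],"angular": [0,0,0],"gripper": 30}]}}

```text
clock: 52.6
position: [0.4688, -0.272, 0.1563]
ee_rot: [0.571, 0.418, 0.57, -0.418]
contact_force: [0.8, -0.1, -2.5]
width: 0.037
```

```bash
python3 -c "
from h import *
go([.468,-.2715,.1095])"
```

```text
t 52.6 pos [ 0.4688 -0.272   0.1563] w 0.037 | dp total [ 0.39  -0.005 -0.007] turn [ 0.0004  0.001  -0.0002]
```

Request:
{"method": "arm_command", "body": {"series": [{"dp": [0.03,-0.005,-0.007],"angular": [0,0.001,0],"gripper": 30},{"dp": [0.06,0,0],"angular": [0,0,0],"gripper": 30},{"dp": [0.07,0,0],"angular": [0,0,0],"gripper": 30},{"dp": [0.07,0,0],"angular": [0,0,0],"gripper": 30},{"dp": [0.06,0,0],"angular": [0,0,0],"gripper": 30},{"dp": [0.03,0,0],"angular": [0,0,0],"gripper": 30},{"dp": [0.01,0,0],"angular": [0,0,0],"gripper": 30},{"dp": [0,0,0],"angular": [0,0,0],"gripper": 30}]}}

```text
clock: 53.6
position: [0.4684, -0.2717, 0.1144]
ee_rot: [0.571, 0.418, 0.57, -0.418]
contact_force: [0.6, -0.9, -1.7]
width: 0.0368
```

```bash
python3 -c "
from h import *
go([.468,-.2715,.1095]);print(get_state()['contact_force'])"
```

```text
t 53.6 pos [ 0.4684 -0.2717  0.1144] w 0.0368 | dp total [ 0.041 -0.003 -0.003] turn [ 0.0004  0.0005 -0.0007]
[ 0.62406346 -0.87638124 -1.65554627]
```

Request:
{"method": "arm_command", "body": {"series": [{"dp": [0.016,-0.003,-0.003],"angular": [0,0,0],"gripper": 30},{"dp": [0.012,0,0],"angular": [0,0,0],"gripper": 30},{"dp": [0.008,0,0],"angular": [0,0,0],"gripper": 30},{"dp": [0.006,0,0],"angular": [0,0,0],"gripper": 30},{"dp": [0.006,0,0],"angular": [0,0,0],"gripper": 30},{"dp": [0.006,0,0],"angular": [0,0,0],"gripper": 30},{"dp": [0.004,0,0],"angular": [0,0,0],"gripper": 30},{"dp": [0,0,0],"angular": [0,0,0],"gripper": 30}]}}

```text
clock: 54.6
position: [0.4685, -0.2718, 0.1096]
ee_rot: [0.572, 0.418, 0.569, -0.418]
contact_force: [-0.7, 0.7, 0.7]
width: 0.0368
```

```bash
python3 -c "
from h import *
go([.468,-.2715,.1095]);print(get_state()['contact_force'])"
```

```text
t 54.6 pos [ 0.4685 -0.2718  0.1096] w 0.0368 | dp total [ 0.    -0.003 -0.004] turn [ 0.0005  0.0019 -0.0017]
[-0.68848133  0.72138891  0.66855099]
```

Request:
{"method": "arm_command", "body": {"series": [{"dp": [0.004,-0.003,0],"angular": [0,0,0],"gripper": 30},{"dp": [0.004,0,0],"angular": [0,0,0],"gripper": 30},{"dp": [0,0,0],"angular": [0,0,0],"gripper": 30},{"dp": [0,0,0],"angular": [0,0,0],"gripper": 30},{"dp": [0,0,0],"angular": [0,0,0],"gripper": 40},{"dp": [0,0,0],"angular": [0,0,0],"gripper": 50},{"dp": [0,0,0],"angular": [0,0,0],"gripper": 65},{"dp": [0,0,0],"angular": [0,0,0],"gripper": 80}]}}

```text
clock: 55.6
position: [0.4689, -0.2724, 0.1085]
ee_rot: [0.572, 0.418, 0.568, -0.418]
contact_force: [-0.7, -0.1, 0.4]
width: 0.0796
```

Request:
{"method": "arm_command", "body": {"series": [{"dp": [-0.08,0,0],"angular": [0,0,0],"gripper": 80},{"dp": [-0.2,0,0],"angular": [0,0,0],"gripper": 80},{"dp": [-0.3,0,0],"angular": [0,0,0],"gripper": 80},{"dp": [-0.3,0,0],"angular": [0,0,0],"gripper": 80},{"dp": [-0.2,-0.2,0.1],"angular": [0,0,0],"gripper": 80},{"dp": [0,-0.4,0.2],"angular": [0,0,0],"gripper": 80},{"dp": [0,-0.35,0.2],"angular": [0,0,0],"gripper": 80},{"dp": [0,0,0],"angular": [0,0,0],"gripper": 80}]}}

```text
clock: 56.6
position: [0.3769, -0.3669, 0.2478]
ee_rot: [0.576, 0.417, 0.566, -0.418]
contact_force: [0.0, -0.1, 0.3]
width: 0.0798
```

```bash
python3 c.py 9; python3 -c "
import cv2
a=cv2.imread('pics/top9.png')[60:310,140:480]; cv2.imwrite('pics/f1.png',cv2.resize(a,None,fx=2.2,fy=2.2))"
```

```text
top yel 289 [0.5807 0.0043] 0.0217 0.1028
top blue 263 [ 0.5307 -0.2522] 0.019 0.1437
top red 286 [ 0.4662 -0.2717] 0.0193 0.1446
side yel 195 [0.5797 0.0052] 0.0233 0.1022
side blue 94 [ 0.5305 -0.2474] 0.0181 0.1428
side red 116 [ 0.465  -0.2688] 0.0201 0.1431
```

View pics/f1.png

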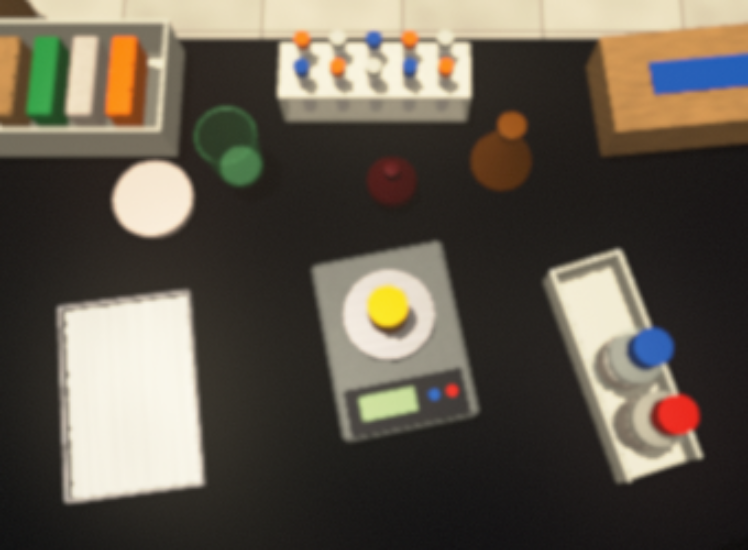

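View pics/side9.png

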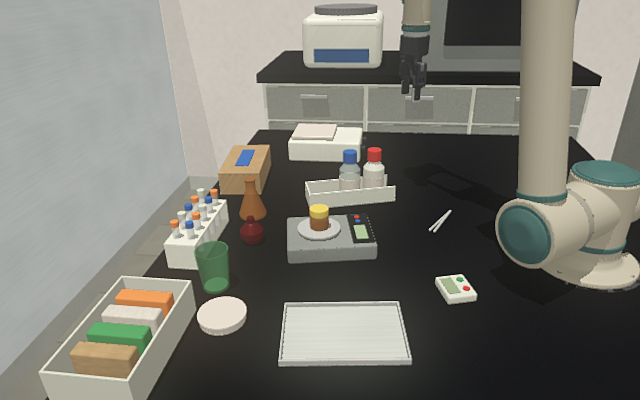

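The views show the jar upright on the pan (side 319,218), blue and red back upright in the rack (349,170 and 374,168), the tray empty, the other objects in place and the arm clear.

```bash
python3 -c "
from rig import sign_off; print(sign_off())"
```

```text
the job is handed in; nothing more can be done
None
```

The job is done and handed in at about 57 s of the 131 s allowed. I moved the red and then the blue bottle onto the tray and stood the jar on the balance pan. I then returned blue to the middle position and red to the front.

Final camera checks:
- **Jar:** upright, 2–3 mm from the pan centre by both cameras.
- **Bottles:** upright, with blue 1.3 mm and red 0.5 mm from where the top camera first saw them.
- **Bystanders:** the beaker, flask, petri dish and bulb look unmoved in the pictures. I did not measure them again.
- **Forces:** every placing was made at light contact, about 2–6 N by the wrist force readings. Forces read at the end of each move never passed about 5 N.

Two things were less clean:
- **Camera disagreement:** the side camera read up to about 5 mm off the top camera in y, both at the start and at the end. For the bottles I relied on repeating the arm poses recorded when I picked them up.
- **Blue pick-up from the tray:** the gripper came down about 8 mm off to one side. I corrected it before closing, and a top-camera check showed no clear sign that the bottle had moved.

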